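Put up the heat screen at the soldering place

ROBOT

A 6-joint arm with a two-finger parallel gripper is mounted at the origin on the work surface. World frame = base frame: x ahead of the robot, y to its left, z up, the work surface at z = 0. Lengths are in m, angles in rad, forces in N, time in s.
With the tool pointing down it reaches from about 0.375 to 0.9 m from the base axis. Payload 3.1 kg.
Tool frame: the origin (TCP) lies between the finger pads; the fingertips stand 11 mm ahead of it and the grasp point (between the pads) lies 8 mm behind it; z points along the fingers, y is the direction in which the jaws open and shut (so a half turn about z gives the same grasp; the last joint's range is limited). The gripper opens to 85 mm and grips with 20 to 120 N. Pads are 22 mm wide; open, the fingers measure 114 mm over their backs; the gripper's body (76 mm by 85 mm) begins 54 mm behind the grasp point. The pads swing forward as they close: fully open they stand 13 mm farther back than shut.
Start: joints at [1.149, 0.527, 1.433, -0, 1.181, -0.178], TCP at [0.15, 0.607, 0.242] pointing down, gripper open.
Joint ranges: [-3.08, 3.08], [-0.75, 2.2], [0.22, 2.44], [-1.43, 4.57], [0, 2.65], [-2.85, 2.85]. Speed limits (rad/s): [2.79, 2.79, 3.14, 3.14, 3.14, 3.14].

INTERFACE

Orientations are given as a unit quaternion [x, y, z, w].
In Python, from station import manip gives the robot as it stands.
- The arm moves only by the tool move_arm, never from a script. Its argument "deltas" is a list of rows, each a list of 5 numbers: the shift along the tool's x, y, z in units of 40 cm (1.0 is 40 cm), then the turn about the tool's z in units of 0.5 rad (1.0 is 0.5 rad), then the opening in per cent of the stroke, from 0 (shut) to 100 (fully open). In form: [[x, y, z, twist, grip], ...]. A call has exactly 8 rows; each row is the pose to reach, as a shift and turn from the pose commanded when the call began, along the tool's axes at that moment; what a row does not reach only later rows make up. A row lasts 1/12 s, in which the tool goes at most 41.7 mm and 7.16 degrees, less where a joint would pass 70% of its speed; a pose out of reach is approached as far as the arm can. A call with a number of a shift or a turn outside -1 to 1 is refused whole. A call with a gripper value outside its range is refused whole. The fingers move at their own pace and stop on an object; "force" is the grip in N (left out, the last holds). Time passes only in rows, so rows that repeat a pose let the fingers close, or fill a call up. It gives the time, the measured TCP pose, the force and the opening at its end, in the units of the state.
- manip.sense(): the state, without advancing time (a new reading comes with each control period).
- manip.snapshot(name): name is "scene" or "top"; returns (picture, depth): 420x560x3 uint8, red, green, blue; 420x560 float32, m along the optical axis (not along the pixel's ray), 0 where there is no reading.
- manip.get_calibration(name): a dict with "vfov" (degrees; the focal length in pixels is half the picture's height over the tangent of half this angle, whatever the lens; pixels are square), "cx", "cy" (the principal point, pixels), "D" ([k1, k2, p1, p2, k3] as OpenCV has them; the pictures are not rectified), "pose" (4x4, takes a point from camera to world coordinates). Camera axes: x right, y down, z forward; pixel columns grow to the right and rows downward; lengths in m; the calibration is good to about 2 mm. A picture is of the moment at which its call begins. get_calibration takes no time and is no camera call.
- manip.sign_off(): hands the job in, once; it reports no verdict.
The state is a dict: "t": time; "q": joint angles; "qd": joint speeds; "tau": joint torques, N m; "tcp_pos": TCP position; "tool_rot": TCP orientation; "force": force on the tool from outside, world axes, zero at the start; "ft_torque": the same for the moment, N m; "finger_gap": opening from 0.0 (shut) to 1.0 (fully open).
Only numpy, scipy, OpenCV 4.12 (cv2) and the standard library are available. Lean on these libraries where they do the work, as an engineer would, in place of code of your own. Each camera call takes 0.05 s, during which the arm holds its last target.

TASK

Put up the heat screen at the soldering place: first clear the tall tin off the steel stand and set it upright, wholly on the round cork pad; then swing the stand's folded wire stay up and back to its stop, and lean the wider of the two boards from the rack, on its short edge, back against the stay at a clear slant, foot on the stand's plate, centred and square to it. Last, set the steel block flat on the plate, its long side close up against the middle of the board's front foot, so that it cannot slide. Drop nothing, and leave everything else where it is.

Things in the scene. Friction and masses are not known exactly. Their poses are not given: they have to be found in the camera images.
- stand: Fixed dark steel plate 160 (x) x 170 (y) x 12 mm on the bench. Origin: centre of its underside; +x is its back, +z up. Two lugs, 14 (x) x 12 (y) mm, 38 mm high over the bench, at x = +40, y = +-69 mm carry the wire stay.
- stay (a joint): Angle (rad) of the wire stay about its hinge, which runs along the stand's y at stand x = +40 mm, z = +30 mm. 0: folded flat towards the stand's front (-x); grows as it swings up and over to the back; stop at 1.75 (10 degrees past upright). The hinge is a little stiff (0.06 N m): the stay stays where it is left. It begins at 0 to 0.3.
- stay_bar (a point): Middle of the stay's cross bar, 90 mm from the hinge. The stay is a U of 8 mm round steel wire: cross bar 116 mm long along the stand's y, two legs at y = +-58 mm, open between them, so the bar can be pinched from above with one finger inside the U.
- rack: Fixed wooden rack 135 (x) x 150 (y) x 42 mm, origin: centre of its underside. Two slots along its y at x = -40 and +40 mm, each 14 mm wide, floor 10 mm over the bench, open at the ends and top. One board stands upright in each; which one is in which varies.
- wide_board: The board to use: pale fireproof slab 10 (x) x 130 (y) x 180 (z) mm, 0.26 kg, standing upright in one slot of the rack. Origin: centre of its lower short edge face (the 10 x 130 face); z runs up the board, x through its thickness; either face may be the front.
- board_top (a point): Centre of the wide board's upper edge face, 180 mm up its z from the origin.
- narrow_board: The other board, 10 x 85 x 180 mm, same material, origin likewise. Leave it in its slot.
- pad: Fixed round cork pad, 120 mm across, 4 mm thick; origin: centre of its underside on the bench.
- tin: Tall closed round metal tin, 54 mm across (lid 56 mm across, upper 15 mm), 75 mm high, 0.12 kg. Origin: centre of its underside. Begins on the stand's plate, inside the folded stay.
- block: Bright steel block 42 (x) x 60 (y) x 36 (z) mm, 0.7 kg, lying on the bench beyond the cork pad. Origin: centre of its underside. The 60 mm side goes along the foot of the board.
- low_tin: Bystander: low metal tin, 70 mm across, 32 mm high. Origin: centre of underside.
- hammer: Bystander: wooden-handled hammer lying flat on the bench behind the stand, along its x.
- table_knife: Bystander: table knife, 210 mm long, along its x, lying between the robot and the stand.
- resin_jar: Bystander: closed amber jar, 64 mm across, 85 mm high.

How it is judged:
On the way, in this order (a step that is already met when the one before it is completed fails the run):
1. the tall tin stands upright on the cork pad, let go (horizontal distance between tin and pad below 0.034 m and height (world z) of tin below 0.01 m and angle between tin's own z axis and vertical below 0.12 rad and contact force between the fingers and tin below 0.05 N), for 0.2 s.
2. the stay is swung up and back to its stop (value of joint stay above 1.62 rad), for 0.2 s.
3. the wide board leans back against the stay, foot on the plate, let go (angle between wide_board's own z axis and vertical between 0.2 and 0.52 rad and angle between the y axis of wide_board and the y axis of stand, either way round below 0.16 rad and y of wide_board in the frame of stand between -0.025 and 0.025 m and x of wide_board in the frame of stand between -0.02 and 0.04 m and z of wide_board in the frame of stand between 0.008 and 0.02 m and x of board_top in the frame of stand above 0.05 m and contact force between wide_board and stay above 0.1 N and contact force between the fingers and wide_board below 0.05 N), for 0.3 s.
At the end, for the whole second after the job is handed in: Tin upright on the pad (axes within 34 mm); stay over 1.62 rad; wide board let go, resting on stay, 0.2-0.52 rad from vertical, foot on plate, within 25 mm of the middle, 0.16 rad square; block flat on plate, long side along the foot (gap to 15 mm, 35 mm off middle, 0.2 rad); all still (all of step 1 and all of step 3 and value of joint stay above 1.62 rad and (x of block in the frame of wide_board between -0.042 and -0.015 m or x of block in the frame of wide_board between 0.015 and 0.042 m) and x of block in the frame of stand below 0.014 m and y of block in the frame of wide_board between -0.035 and 0.035 m and angle between the y axis of block and the y axis of wide_board, either way round below 0.2 rad and angle between block's own z axis and vertical below 0.08 rad and z of block in the frame of stand between 0.008 and 0.017 m and linear speed of each of tin, wide_board, block below 0.02 m/s); the robot touches nothing.
It fails at once if the tall tin, the wide board or the steel block is dropped (falls free faster than 0.6 m/s) ((contact force between the fingers and tin below 0.01 N and linear speed of tin above 0.6 m/s) or (contact force between the fingers and wide_board below 0.01 N and linear speed of wide_board above 0.6 m/s) or (contact force between the fingers and block below 0.01 N and linear speed of block above 0.6 m/s)).
It fails at once if the wide board falls over (more than 0.9 rad from vertical) (angle between wide_board's own z axis and vertical above 0.9 rad).
It fails at once if the narrow board, low tin, hammer, table knife or jar is moved more than 30 mm (distance of any of narrow_board, low_tin, hammer, table_knife, resin_jar from where it was at the start of the episode above 0.03 m).
It also fails if it takes over 72 s, if anything falls off the work surface, if the arm or the gripper's body presses on something with over 40 N, if the wrist force passes 120 N, or if a joint passes its speed limit or range.

## Working session

There is one attempt and no reset: what is moved stays moved. The work goes in short steps, Python scripts to look and compute and a tool call to move; the robot and the scene stay as the last step left them, time stands still between calls to the robot, and variables do not carry over. Pictures are saved under pics/ and viewed, and the job is handed in when it is done.

Besides the shell and the picture viewer there is one more tool, called after "Emit:" as name(argument=value, ...) on one line, values as JSON. move_arm: Moves the arm, as the interface text tells. Its arguments: {"type":"object","properties":{"deltas":{"type":"array","items":{"type":"array","items":{"type":"number"}}},"force":{"type":"number"}},"required":["deltas"]}

```bash
ls; mkdir -p pics; python3 - <<'E'
from station import manip
import cv2, numpy as np
s=manip.sense(); print(s)
for n in ("scene","top"):
    p,d=manip.snapshot(n); c=manip.get_calibration(n)
    cv2.imwrite(f"pics/{n}0.png",p[:,:,::-1]); np.savez(f"{n}0.npz",p=p,d=d)
    print(n,c)
E
```

```text
pics
{'t': 0.0, 'q': array([ 1.14952113e+00,  5.28485399e-01,  1.43391395e+00,  2.22969023e-05,
        1.18140160e+00, -1.78523065e-01]), 'qd': array([ 3.00864466e-05,  9.68645702e-04, -7.07959179e-04,  2.60924993e-04,
        1.33620562e-03, -6.95763627e-04]), 'tau': array([ 7.23050307e-04, -4.42343330e+01, -1.78036165e+01, -4.00362001e-05,
        8.22141417e-03, -5.28666604e-06]), 'tcp_pos': array([0.14992355, 0.60603208, 0.24131808]), 'tool_rot': array([ 1.21082402e-01,  9.92641845e-01, -1.05182310e-03, -3.36041591e-04]), 'force': array([ 0.2545212 ,  0.37811858, -0.04320449]), 'ft_torque': array([-0.03152189, -0.02583283,  0.00372387]), 'finger_gap': 0.9998230380498202}
scene {'vfov': 50.491091005195216, 'cx': 287.2801612593141, 'cy': 211.59625842561005, 'D': array([-0.14372993,  0.        ,  0.        ,  0.        ,  0.        ]), 'pose': array([[-0.67406461,  0.63902166, -0.37052426,  0.94780291],
       [ 0.73863742,  0.58798359, -0.32968176,  0.33770289],
       [ 0.0071884 , -0.49590988, -0.86834424,  1.00165735],
       [ 0.        ,  0.        ,  0.        ,  1.        ]])}
top {'vfov': 42.80773019824864, 'cx': 274.98667494748673, 'cy': 211.42446870416612, 'D': array([-0.06939467,  0.        ,  0.        ,  0.        ,  0.        ]), 'pose': array([[-0.00619479, -0.98901758,  0.14766803,  0.38901738],
       [-0.99976677,  0.00307033, -0.02137722,  0.00621703],
       [ 0.02068905, -0.14776602, -0.98880593,  1.43007385],
       [ 0.        ,  0.        ,  0.        ,  1.        ]])}
```

View pics/scene0.png

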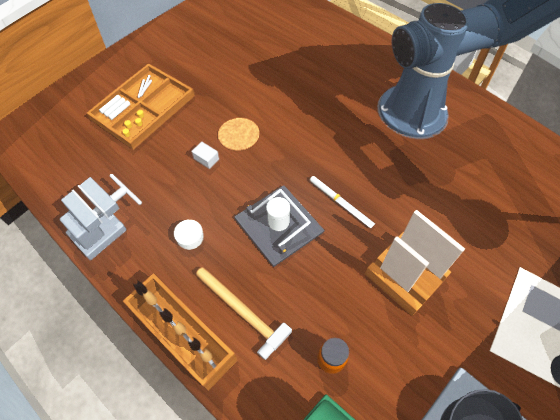

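View pics/top0.png

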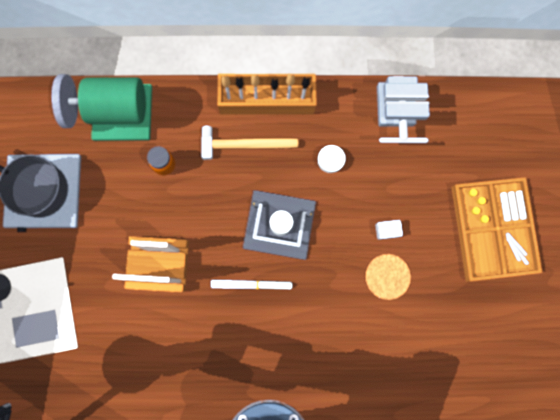

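```bash
cat > h.py <<'E'
import numpy as np, cv2
from station import manip
def cal(n):
    c=manip.get_calibration(n); f=210/np.tan(np.radians(c['vfov'])/2)
    return np.array([[f,0,c['cx']],[0,f,c['cy']],[0,0,1]]),np.array(c['D']),np.array(c['pose'])
def cloud(n,d):
    K,D,P=cal(n); h,w=d.shape
    u,v=np.meshgrid(np.arange(w),np.arange(h))
    q=cv2.undistortPoints(np.stack([u,v],-1).reshape(-1,1,2).astype(np.float64),K,D).reshape(h,w,2)
    pc=np.dstack([q*d[...,None],d]); return pc@P[:3,:3].T+P[:3,3]
def ray(n,u,v,z):
    K,D,P=cal(n); q=cv2.undistortPoints(np.array([[[u,v]]],float),K,D)[0,0]
    r=P[:3,:3]@np.array([*q,1]); t=(z-P[2,3])/r[2]; return P[:3,3]+t*r
def proj(n,X):
    K,D,P=cal(n); Q=np.linalg.inv(P); 
    return cv2.projectPoints(np.atleast_2d(X).astype(float),cv2.Rodrigues(Q[:3,:3])[0],Q[:3,3],K,D)[0][:,0]
def snap(tag):
    o={}
    for n in ("scene","top"):
        p,d=manip.snapshot(n); cv2.imwrite(f"pics/{n}{tag}.png",p[:,:,::-1]); np.savez(f"{n}{tag}.npz",p=p,d=d); o[n]=(p,d,cloud(n,d))
    return o
def load(n,tag):
    z=np.load(f"{n}{tag}.npz"); return z['p'],z['d'],cloud(n,z['d'])
E
python3 - <<'E'
from h import *
for n in("scene","top"):
    p,d,c=load(n,'0')
    # crop of work area enlarge
    if n=="top":
        im=p[110:310,100:430]; 
    else: im=p[90:350,150:480]
    cv2.imwrite(f"pics/{n}0z.png",cv2.resize(im[:,:,::-1],None,fx=2.3,fy=2.3,interpolation=cv2.INTER_CUBIC))
    for nm,(u,v) in dict(scene=dict(tin=(279,205),pad=(238,134),block=(205,153),plate=(262,240),wb=(430,245),nb=(404,265),low=(188,235),bench=(200,190),jar=(334,347)),top=dict(tin=(281,222),pad=(388,277),block=(389,229),plate=(296,248),wb=(141,278),nb=(150,244),low=(331,159),bench=(330,220),jar=(158,155)))[n].items():
        print(n,nm,c[v,u].round(4), d[v,u])
E
```

```text
scene tin [ 0.5573 -0.0365  0.0865] 1.0627177
scene pad [ 0.4274 -0.3199  0.0028] 1.2769606
scene block [ 0.553  -0.3149  0.0392] 1.1971519
scene plate [ 0.6269 -0.0302  0.0102] 1.1010871
scene wb [0.4259 0.295  0.1303] 0.96407807
scene nb [0.5037 0.279  0.1295] 0.94119596
scene low [ 0.7474 -0.1648  0.032 ] 1.0819446
scene bench [ 0.6301 -0.258   0.0021] 1.1820533
scene jar [0.7277 0.2753 0.0849] 0.89819694
top tin [ 0.5621 -0.0378  0.0898] 1.3517768
top pad [ 0.4242 -0.3244  0.0059] 1.4205369
top block [ 0.5494 -0.3247  0.0354] 1.4097933
top plate [ 0.5023 -0.0794  0.0151] 1.4176408
top wb [0.4204 0.2882 0.191 ] 1.2238593
top nb [0.4989 0.27   0.1882] 1.2385749
top low [ 0.7398 -0.1755  0.0319] 1.438187
top bench [ 0.5782 -0.1727  0.0037] 1.4421422
top jar [0.7376 0.2777 0.0863] 1.3744051
```

```bash
python3 - <<'E'
from h import *
p,d,c=load("top",'0')
hsv=cv2.cvtColor(p,cv2.COLOR_RGB2HSV)
Z=c[...,2]; X=c[...,0];Y=c[...,1]
def st(m,nm):
    q=c[m]; print(nm,m.sum(),q.mean(0).round(4),'x',X[m].min().round(3),X[m].max().round(3),'y',Y[m].min().round(3),Y[m].max().round(3)); 
    if m.sum()>5:
        r=cv2.minAreaRect(q[:,:2].astype(np.float32)*1000); print('   rect',r)
def box(u0,u1,v0,v1):
    m=np.zeros(Z.shape,bool); m[v0:v1,u0:u1]=1; return m
b=box(235,325,185,265)
st(b&(Z>0.06)&(Z<.12),'tin top')
st(b&(Z>0.006)&(Z<0.018),'plate')
st(b&(Z>0.022)&(Z<0.06),'stay/lugs')
st(box(360,415,250,305)&(hsv[...,1]>100)&(hsv[...,2]>150),'pad')
st(box(365,410,212,245)&(Z>0.028)&(Z<0.045),'block top')
st(box(105,200,260,300)&(Z>0.17),'wide top')
st(box(120,200,230,262)&(Z>0.17),'narrow top')
st(box(105,200,225,300)&(Z>0.03)&(Z<0.05),'rack top')
st(box(105,200,225,300)&(Z>0.06),'boards')
E
```

```text
tin top 390 [ 0.5628 -0.0366  0.0873] x 0.537 0.591 y -0.064 -0.01
   rect ((563.655517578125, -36.79692840576172), (54.101295471191406, 53.55792236328125), 0.4122028946876526)
plate 2915 [ 0.5657 -0.034   0.0124] x 0.46 0.674 y -0.156 0.083
   rect ((567.1027221679688, -36.35102081298828), (238.326416015625, 213.722412109375), 89.92689514160156)
stay/lugs 432 [ 0.5534 -0.0318  0.0446] x 0.504 0.638 y -0.116 0.034
   rect ((577.587158203125, -36.07868194580078), (152.9437255859375, 128.25486755371094), 79.34239959716797)
pad 2930 [ 0.4253 -0.3203  0.0113] x 0.352 0.497 y -0.4 0.006
   rect ((426.5990295410156, -196.99832153320312), (405.5501403808594, 144.60025024414062), 89.348876953125)
block top 373 [ 0.5491 -0.3255  0.0373] x 0.526 0.573 y -0.357 -0.294
   rect ((549.3567504882812, -326.3852233886719), (42.319435119628906, 62.118431091308594), 6.762700080871582)
wide top 264 [0.4184 0.27   0.2648] x 0.389 0.43 y 0.006 0.354
   rect ((410.50091552734375, 180.0646209716797), (350.1397705078125, 11.84331226348877), 84.89256286621094)
narrow top 199 [0.4911 0.2525 0.2761] x 0.389 0.506 y 0.006 0.314
   rect ((458.32421875, 155.97955322265625), (328.5627746582031, 31.232955932617188), 70.59651184082031)
rack top 2301 [0.4569 0.2835 0.0419] x 0.388 0.531 y 0.207 0.364
   rect ((460.25177001953125, 286.5664978027344), (153.94052124023438, 135.7394561767578), 86.3726806640625)
boards 648 [0.4564 0.2599 0.2344] x 0.389 0.506 y 0.006 0.354
   rect ((450.37408447265625, 176.50082397460938), (350.1397705078125, 91.90760040283203), 84.89256286621094)
```

View pics/top0z.png

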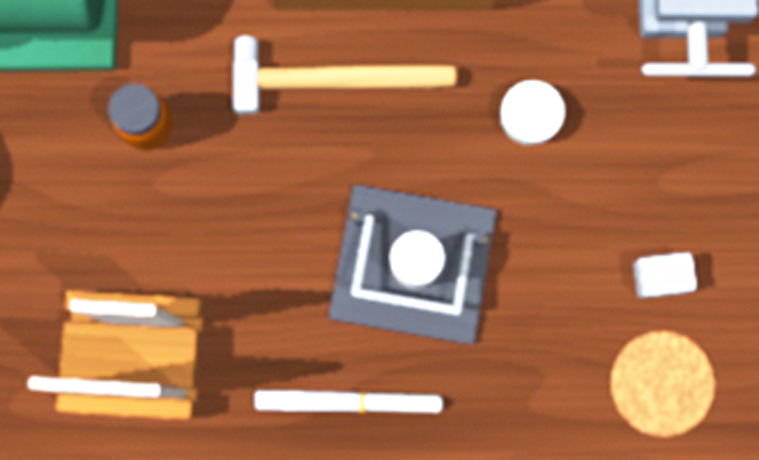

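View pics/scene0z.png

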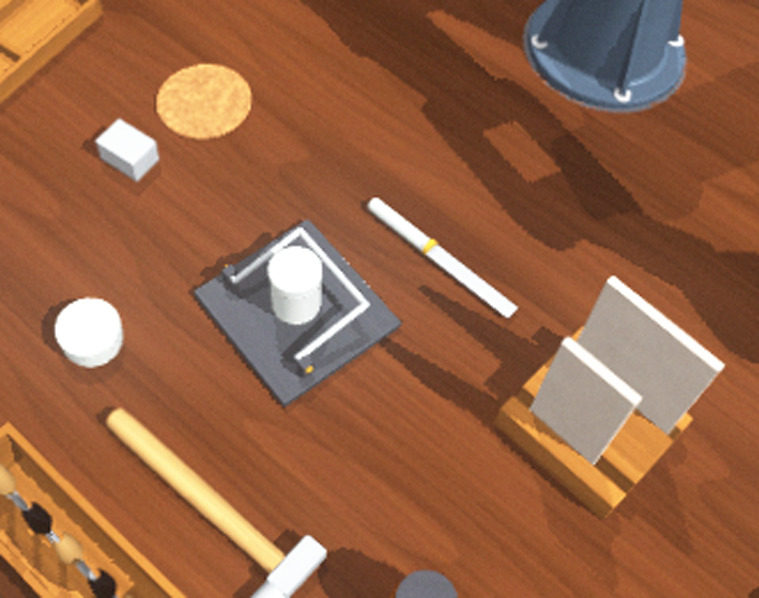

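```bash
python3 - <<'E'
from h import *
for n in ("top","scene"):
    p,d,c=load(n,'0'); hsv=cv2.cvtColor(p,cv2.COLOR_RGB2HSV)
    X,Y,Z=c[...,0],c[...,1],c[...,2]; ok=d>0.1
    def st(nm,x0,x1,y0,y1,z0,z1,extra=None):
        m=ok&(X>x0)&(X<x1)&(Y>y0)&(Y<y1)&(Z>z0)&(Z<z1)
        if extra is not None: m&=extra
        m=cv2.morphologyEx(m.astype(np.uint8),cv2.MORPH_OPEN,np.ones((2,2)))>0
        q=c[m]
        if len(q)<5: print(n,nm,len(q)); return
        print(n,nm,len(q),np.median(q,0).round(4),[tuple(np.round(a,1)) if np.ndim(a) else round(a,1) for a in cv2.minAreaRect(q[:,:2].astype(np.float32)*1000)])
    st('tin',.5,.63,-.1,.03,.07,.11)
    dark=(hsv[...,2]<110)&(hsv[...,1]<110)
    st('plate',.45,.7,-.15,.1,.004,.022,dark)
    st('stay',.45,.7,-.15,.1,.024,.06,None)
    st('pad',.33,.52,-.42,-.24,-.01,.015,(hsv[...,1]>100)&(hsv[...,2]>150))
    st('block',.5,.6,-.38,-.26,.03,.05)
    st('wide top',.38,.46,.19,.4,.18,.215)
    st('narrow top',.47,.54,.19,.4,.18,.215)
    st('rack',.36,.56,.18,.4,.036,.05)
E
```

```text
top tin 383 [ 0.5609 -0.0402  0.0875] [(np.float64(562.5), np.float64(-41.1)), (np.float64(57.3), np.float64(51.8)), 89.6]
top plate 430 [ 0.5694 -0.0763  0.0127] [(np.float64(505.8), np.float64(-60.7)), (np.float64(132.4), np.float64(234.2)), 89.7]
top stay 399 [ 0.5417 -0.0283  0.0398] [(np.float64(498.9), np.float64(-25.3)), (np.float64(153.9), np.float64(227.6)), 79.5]
top pad 4561 [ 0.422  -0.3306  0.0029] [(np.float64(422.0), np.float64(-209.2)), (np.float64(430.7), np.float64(189.0)), 89.9]
top block 364 [ 0.5466 -0.3291  0.037 ] [(np.float64(549.6), np.float64(-333.1)), (np.float64(43.2), np.float64(71.3)), 6.5]
top wide top 242 [0.4181 0.2902 0.1892] [(np.float64(420.7), np.float64(313.5)), (np.float64(178.2), np.float64(11.0)), 86.8]
top narrow top 165 [0.4968 0.271  0.1891] [(np.float64(499.8), np.float64(291.8)), (np.float64(123.9), np.float64(9.8)), 85.4]
top rack 2211 [0.4547 0.2795 0.0421] [(np.float64(451.6), np.float64(184.5)), (np.float64(363.1), np.float64(135.9)), 86.7]
scene tin 427 [ 0.5652 -0.0297  0.0867] [(np.float64(549.2), np.float64(-30.3)), (np.float64(50
[... 225 characters left out ...]
loat64(143.7)), (np.float64(615.0), np.float64(153.6)), 51.8]
scene pad 2537 [ 0.4276 -0.3196  0.0019] [(np.float64(603.4), np.float64(-17.4)), (np.float64(958.8), np.float64(244.0)), 60.2]
scene block 275 [ 0.5509 -0.3175  0.0354] [(np.float64(541.6), np.float64(-328.8)), (np.float64(60.3), np.float64(70.7)), 5.0]
scene wide top 406 [0.422  0.2961 0.189 ] [(np.float64(617.6), np.float64(286.5)), (np.float64(129.4), np.float64(655.8)), 87.7]
scene narrow top 263 [0.5009 0.2787 0.1889] [(np.float64(465.1), np.float64(276.8)), (np.float64(80.2), np.float64(81.6)), 90.0]
scene rack 1387 [0.4975 0.3263 0.042 ] [(np.float64(655.9), np.float64(280.5)), (np.float64(149.9), np.float64(575.7)), 86.5]
```

```bash
cat >> h.py <<'E'
def planepts(n,m,z):
    K,D,P=cal(n); v,u=np.nonzero(m)
    q=cv2.undistortPoints(np.stack([u,v],-1).reshape(-1,1,2).astype(float),K,D).reshape(-1,2)
    r=np.c_[q,np.ones(len(q))]@P[:3,:3].T; t=(z-P[2,3])/r[:,2]; return (P[:3,3]+t[:,None]*r)
def biggest(m):
    k,l,s,_=cv2.connectedComponentsWithStats(m.astype(np.uint8),connectivity=4)
    return l==1+np.argmax(s[1:,4]) if k>1 else m
E
python3 - <<'E'
from h import *
for n in ("top","scene"):
    p,d,c=load(n,'0'); hsv=cv2.cvtColor(p,cv2.COLOR_RGB2HSV).astype(int)
    X,Y,Z=c[...,0],c[...,1],c[...,2]; ok=d>0.1
    def st(nm,x0,x1,y0,y1,z0,z1,zp,extra=None):
        m=ok&(X>x0)&(X<x1)&(Y>y0)&(Y<y1)&(Z>z0)&(Z<z1)
        if extra is not None: m&=extra
        m=biggest(m); q=planepts(n,m,zp)
        r=cv2.minAreaRect(q[:,:2].astype(np.float32)*1000)
        print(n,nm,len(q),'zmed',np.median(Z[m]).round(4),'mean',q.mean(0).round(4),np.round([*r[0],*r[1],r[2]],1))
    st('tin',.5,.63,-.1,.03,.084,.11,.087)
    sat=hsv[...,1]
    st('plate',.45,.7,-.16,.1,.004,.03,.012,(sat<110))
    st('stay',.45,.7,-.15,.1,.024,.06,.045)
    st('pad',.33,.52,-.42,-.24,-.01,.015,.004,(sat>100)&(hsv[...,2]>165))
    st('block',.5,.6,-.38,-.26,.033,.05,.036)
    st('wide top',.38,.46,.19,.4,.186,.215,.19)
    st('narrow top',.47,.54,.19,.4,.186,.215,.19)
    st('rack',.36,.56,.18,.4,.036,.05,.042)
    st('knife',.3,.5,-.1,.2,.0015,.02,.003,(sat<90)&(hsv[...,2]>150))
E
```

```text
top tin 352 zmed 0.088 mean [ 0.5639 -0.0368  0.087 ] [563.9 -36.6  53.2  53.6  89.8]
top plate 2968 zmed 0.0129 mean [ 0.5657 -0.0339  0.012 ] [566.1 -34.6 173.1 162.5  79.2]
top stay 400 zmed 0.046 mean [ 0.5535 -0.0312  0.045 ] [562.7 -33.  152.   96.7  79.2]
top pad 2840 zmed 0.0037 mean [ 0.4123 -0.3267  0.004 ] [ 414.4 -329.8  179.9  169.3   89.6]
top block 338 zmed 0.0377 mean [ 0.5495 -0.3261  0.036 ] [ 549.6 -326.4   42.    60.7    6.7]
top wide top 229 zmed 0.1906 mean [0.4204 0.2884 0.19  ] [420.1 288.8 129.8  11.4  85.3]
top narrow top 157 zmed 0.1906 mean [0.4994 0.2731 0.19  ] [499.3 272.1  84.6  10.3  86.7]
top rack 1482 zmed 0.0422 mean [0.4603 0.2854 0.042 ] [461.5 285.2 153.1  68.8  86.6]
top knife 567 zmed 0.0118 mean [0.4077 0.0424 0.003 ] [408.4  41.2 214.   24.1  88.8]
scene tin 367 zmed 0.0874 mean [ 0.5629 -0.0344  0.087 ] [562.9 -34.6  55.1  52.5  42.6]
scene plate 2691 zmed 0.0124 mean [ 0.5794 -0.0185  0.012 ] [565.7 -30.6 172.4 161.6  79.6]
scene stay 452 zmed 0.044 mean [ 0.5573 -0.0263  0.045 ] [564.3 -26.  153.7 106.3  79.2]
scene pad 1104 zmed 0.0041 mean [ 0.4257 -0.3202  0.004 ] [ 424.8 -320.9  123.7  119.    44.3]
scene block 248 zmed 0.0361 mean [ 0.5502 -0.3221  0.036 ] [ 549.8 -322.2   43.6   58.8    6.4]
scene wide top 313 zmed 0.1899 mean [0.4208 0.2922 0.19  ] [421.2 291.2 128.2  14.5  87.1]
scene narrow top 217 zmed 0.1896 mean [0.5    0.2761 0.19  ] [500.4 275.5  82.8  14.3  87.7]
scene rack 675 zmed 0.042 mean [0.5158 0.2855 0.042 ] [513.9 285.5 148.4  32.4  86.9]
scene knife 291 zmed 0.0101 mean [0.4032 0.0867 0.003 ] [403.1  86.8 119.4  19.7  88.7]
```

```bash
cat >> h.py <<'E'
S=np.array([.566,-.0326]); SY=np.radians(-10.7)
ex=np.array([np.cos(SY),np.sin(SY)]); ey=np.array([-np.sin(SY),np.cos(SY)])
def stand2w(x,y): return S+x*ex+y*ey
def w2stand(p): p=np.asarray(p)[...,:2]-S; return np.stack([p@ex,p@ey],-1)
from scipy.spatial.transform import Rotation as Ro
def plan(xyz,yaw=None):
    """row numbers to reach world xyz with tool y axis at yaw (deg, mod 180)"""
    s=manip.sense(); R=Ro.from_quat(s['tool_rot']).as_matrix(); d=np.asarray(xyz)-s['tcp_pos']
    t=R.T@d/0.4; psi=np.degrees(np.arctan2(R[1,1],R[0,1])); tw=0
    if yaw is not None:
        dy=(yaw-psi+90)%180-90; tw=-np.radians(dy)/.5
    print('t',round(s['t'],2),'tcp',s['tcp_pos'].round(4),'psi',psi.round(2),'gap',round(s['finger_gap'],3),'q',s['q'].round(2),'-> rows',t.round(4),round(tw,3)); return t,tw
E
python3 - <<'E'
from h import *
for n in ("top","scene"):
    p,d,c=load(n,'0'); hsv=cv2.cvtColor(p,cv2.COLOR_RGB2HSV)
    st=w2stand(c); m=(d>.1)&(abs(st[...,1])<.045)&(st[...,0]<-.035)&(st[...,0]>-.065)&(c[...,2]>.02)
    q=np.c_[st[m],c[m][:,2]]; print(n,len(q),np.median(q,0).round(4),q[:,2].max().round(4),q[:,0].min(),q[:,0].max())
plan([.5634,-.0355,.30],79.3)
E
```

```text
top 112 [-0.0486 -0.0013  0.0515] 0.0576 -0.06189067917836288 -0.03792335427099153
scene 103 [-0.0488  0.0016  0.0508] 0.0553 -0.05460763167031747 -0.045177501438546624
t 0.1 tcp [0.15   0.6061 0.2414] psi 76.09 gap 0.997 q [ 1.15  0.53  1.43  0.    1.18 -0.18] -> rows [-1.3888 -1.3087 -0.1444] -0.112
```

Emit:
move_arm(deltas=[[0,0,-0.1,0,100],[-0.1,-0.1,-0.15,0,100],[-0.2,-0.2,-0.15,-0.11,100],[-0.27,-0.26,-0.15,-0.11,100],[-0.34,-0.33,-0.15,-0.11,100],[-0.41,-0.4,-0.15,-0.11,100],[-0.48,-0.47,-0.15,-0.11,100],[-0.55,-0.54,-0.15,-0.11,100]])

```text
t: 0.77
tcp_pos: [0.3022, 0.3587, 0.3021]
tool_rot: [0.093, 0.996, -0.0, -0.0]
force: [1.5, 0.4, -0.1]
finger_gap: 1.002
```

```bash
python3 -c "
from h import *
plan([.5634,-.0355,.25],79.3)"
```

```text
t 0.77 tcp [0.3022 0.3587 0.3021] psi 79.28 gap 1.002 q [ 0.63  0.24  1.73 -0.    1.17 -0.75] -> rows [-0.8251 -0.8467  0.1305] -0.001
```

Emit:
move_arm(deltas=[[-0.07,-0.07,0,0,100],[-0.14,-0.14,0,0,100],[-0.21,-0.21,0,0,100],[-0.28,-0.28,0,0,100],[-0.36,-0.36,0,0,100],[-0.43,-0.43,0,0,100],[-0.5,-0.5,0.04,0,100],[-0.57,-0.57,0.08,0,100]])

```text
t: 1.43
tcp_pos: [0.4829, 0.0947, 0.272]
tool_rot: [0.094, 0.996, 0.0, 0.001]
force: [-0.4, 1.0, 0.6]
finger_gap: 1.001
```

```bash
python3 -c "
from h import *
plan([.5634,-.0355,.067],79.3)"
```

```text
t 1.43 tcp [0.4829 0.0947 0.272 ] psi 79.21 gap 1.001 q [-0.03  0.31  1.72  0.    1.11 -1.42] -> rows [-0.2572 -0.2824  0.513 ] -0.003
```

Emit:
move_arm(deltas=[[-0.07,-0.07,0.05,0,100],[-0.14,-0.15,0.1,0,100],[-0.2,-0.22,0.17,0,100],[-0.225,-0.244,0.24,0,100],[-0.225,-0.244,0.3,0,100],[-0.225,-0.244,0.35,0,100],[-0.225,-0.244,0.35,0,100],[-0.225,-0.244,0.35,0,100]])

```text
t: 2.1
tcp_pos: [0.5507, -0.0159, 0.1305]
tool_rot: [0.094, 0.996, 0.0, -0.002]
force: [0.4, 0.3, 0.5]
finger_gap: 0.998
```

```bash
python3 -c "
from h import *
plan([.5634,-.0355,.067],79.3)"
```

```text
t 2.1 tcp [ 0.5507 -0.0159  0.1305] psi 79.22 gap 0.998 q [-0.23  0.59  1.72  0.    0.84 -1.61] -> rows [-0.0409 -0.0422  0.1585] -0.003
```

Emit:
move_arm(deltas=[[-0.041,-0.042,0.03,0,100],[-0.041,-0.042,0.1,0,100],[-0.041,-0.042,0.16,0,100],[-0.041,-0.042,0.16,0,100],[-0.041,-0.042,0.16,0,60],[-0.041,-0.042,0.16,0,50],[-0.041,-0.042,0.16,0,40],[-0.041,-0.042,0.16,0,30]], force=40)

```text
t: 2.77
tcp_pos: [0.5661, -0.0356, 0.0701]
tool_rot: [0.094, 0.996, -0.0, 0.002]
force: [-0.1, 0.7, 6.7]
finger_gap: 0.639
```

```bash
python3 -c "
from h import *
plan([.5634,-.0355,.20],79.3)
o=snap('1')
cv2.imwrite('pics/s1z.png',cv2.resize(o['scene'][0][90:350,150:480][:,:,::-1],None,fx=2.3,fy=2.3))"
```

```text
t 2.77 tcp [ 0.5661 -0.0356  0.0701] psi 79.26 gap 0.639 q [-0.26  0.7   1.71  0.    0.73 -1.64] -> rows [ 0.0054 -0.0011 -0.3249] -0.001
```

View pics/s1z.png

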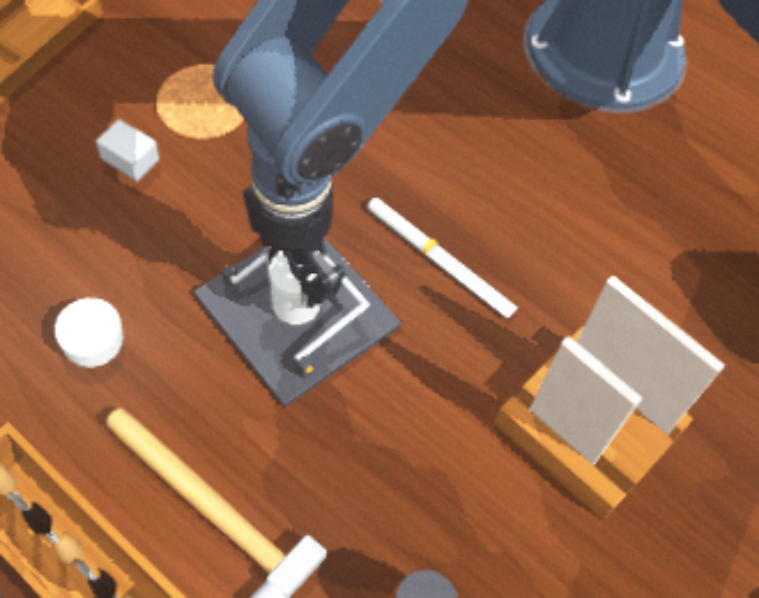

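Emit:
move_arm(deltas=[[0,0,-0.01,0,20],[0,0,-0.03,0,20],[0,0,-0.07,0,20],[0,0,-0.13,0,20],[0,0,-0.2,0,20],[0,0,-0.25,0,20],[0,0,-0.25,0,20],[0,0,-0.25,0,20]], force=40)

```text
t: 3.53
tcp_pos: [0.5653, -0.0356, 0.1692]
tool_rot: [0.094, 0.996, -0.0, 0.002]
force: [-0.7, 1.0, -2.4]
finger_gap: 0.635
```

```bash
python3 -c "
from h import *
p,d,c=load('top','0');print(ray('top',388,277,.004))
m=np.zeros(d.shape,bool);m[250:304,361:416]=1
lab=cv2.cvtColor(p,cv2.COLOR_RGB2LAB).astype(int)
m&=(lab[...,0]>140); m=biggest(m); q=planepts('top',m,.004); print(q.mean(0),q.min(0),q.max(0),m.sum())
plan([.4255,-.322,.165],79.3)"
```

```text
[ 0.42428529 -0.32488273  0.004     ]
[ 0.42591877 -0.32392731  0.004     ] [ 0.36353354 -0.38715     0.004     ] [ 0.48831626 -0.26276952  0.004     ] 1704
t 3.53 tcp [ 0.5653 -0.0356  0.1692] psi 79.25 gap 0.635 q [-0.26  0.54  1.65 -0.    0.94 -1.64] -> rows [ 0.2098 -0.7685  0.0099] -0.002
```

Emit:
move_arm(deltas=[[0.015,-0.05,0,0,20],[0.04,-0.13,0,0,20],[0.06,-0.22,0,0,20],[0.085,-0.31,0,0,20],[0.11,-0.4,0,0,20],[0.135,-0.49,0,0,20],[0.16,-0.58,0,0,20],[0.18,-0.67,0,0,20]])

```text
t: 4.2
tcp_pos: [0.4415, -0.2857, 0.166]
tool_rot: [0.094, 0.996, 0.001, -0.002]
force: [0.4, 0.0, -2.1]
finger_gap: 0.643
```

```bash
python3 -c "
from h import *
plan([.4255,-.322,.08],79.3)"
```

```text
t 4.2 tcp [ 0.4415 -0.2857  0.166 ] psi 79.23 gap 0.643 q [-0.79  0.51  1.75 -0.    0.89 -2.17] -> rows [ 0.0216 -0.0973  0.2148] -0.002
```

Emit:
move_arm(deltas=[[0.022,-0.09,0.03,0,20],[0.022,-0.097,0.09,0,20],[0.022,-0.097,0.15,0,20],[0.022,-0.097,0.2,0,20],[0.022,-0.097,0.215,0,20],[0.022,-0.097,0.23,0,20],[0.022,-0.097,0.24,0,20],[0.022,-0.097,0.24,0,20]])

```text
t: 4.87
tcp_pos: [0.4281, -0.3215, 0.0712]
tool_rot: [0.093, 0.996, 0.0, -0.0]
force: [0.5, 0.7, -2.2]
finger_gap: 0.641
```

```bash
python3 -c "
from h import *
plan([.4255,-.322,.0615],79.3)"
```

```text
t 4.87 tcp [ 0.4281 -0.3215  0.0712] psi 79.27 gap 0.641 q [-0.85  0.67  1.79 -0.    0.68 -2.24] -> rows [ 0.0061 -0.0024  0.0242] -0.001
```

Emit:
move_arm(deltas=[[0.004,-0.002,0.008,0,20],[0.004,-0.002,0.013,0,20],[0.004,-0.002,0.018,0,20],[0.004,-0.002,0.021,0,20],[0.004,-0.002,0.023,0,20],[0.004,-0.002,0.025,0,20],[0.004,-0.002,0.026,0,20],[0.004,-0.002,0.026,0,20]])

```text
t: 5.53
tcp_pos: [0.4264, -0.3225, 0.0621]
tool_rot: [0.094, 0.996, -0.0, 0.0]
force: [-1.5, 0.4, 4.2]
finger_gap: 0.638
```

Emit:
move_arm(deltas=[[0,0,0,0,66],[0,0,0,0,72],[0,0,0,0,85],[0,0,0,0,100],[0,0,0,0,100],[0,0,-0.05,0,100],[0,0,-0.12,0,100],[0,0,-0.2,0,100]])

```text
t: 6.2
tcp_pos: [0.4254, -0.3214, 0.1406]
tool_rot: [0.094, 0.996, 0.002, -0.002]
force: [-0.3, -0.5, -0.0]
finger_gap: 0.999
```

```bash
python3 -c "
from h import *
b=stand2w(.04-.09*np.cos(.21),0);print(b)
plan([*b,.19],-10.7)
q=manip.snapshot('scene')[0]; cv2.imwrite('pics/s2.png',cv2.resize(q[60:260,120:380][:,:,::-1],None,fx=2.5,fy=2.5))"
```

```text
[ 0.5188122  -0.02368377]
t 6.2 tcp [ 0.4254 -0.3214  0.1406] psi 79.23 gap 0.999 q [-0.86  0.55  1.75  0.    0.84 -2.24] -> rows [-0.0901  0.7751 -0.1216] 3.139
```

View pics/s2.png

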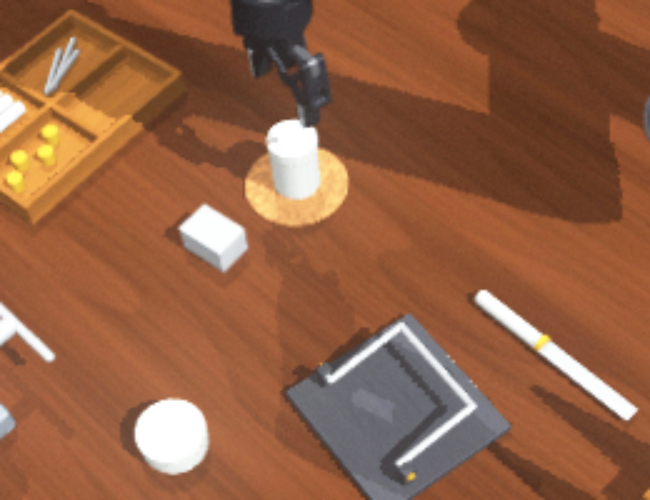

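Emit:
move_arm(deltas=[[0,0,-0.07,0.1,100],[-0.01,0.06,-0.12,0.25,100],[-0.02,0.14,-0.12,0.4,100],[-0.03,0.22,-0.12,0.55,100],[-0.035,0.3,-0.12,0.7,100],[-0.04,0.38,-0.12,0.85,100],[-0.05,0.44,-0.12,1.0,100],[-0.06,0.52,-0.12,1.0,100]])

```text
t: 6.92
tcp_pos: [0.489, -0.1218, 0.1892]
tool_rot: [0.339, 0.941, -0.0, 0.0]
force: [0.9, -0.5, -0.8]
finger_gap: 1.0
```

```bash
python3 -c "
from h import *
plan([0.5188,-.0237,.15],-10.7)"
```

```text
t 6.92 tcp [ 0.489  -0.1218  0.1892] psi 50.42 gap 1.0 q [-0.47  0.44  1.79 -0.    0.91 -1.35] -> rows [0.0988 0.2365 0.0978] 2.133
```

Emit:
move_arm(deltas=[[0.03,0.07,0,0.2,100],[0.06,0.14,0,0.4,100],[0.1,0.2,0,0.6,100],[0.1,0.235,0,0.8,100],[0.1,0.235,0,1.0,100],[0.1,0.235,0.03,1.0,100],[0.1,0.235,0.06,1.0,100],[0.1,0.235,0.09,1.0,100]])

```text
t: 7.58
tcp_pos: [0.5177, -0.0242, 0.1529]
tool_rot: [0.559, 0.829, 0.0, 0.0]
force: [-0.2, -0.5, -0.3]
finger_gap: 0.999
```

```bash
python3 -c "
from h import *
plan([0.5188,-.0237,.12],-10.7)"
```

```text
t 7.58 tcp [ 0.5177 -0.0242  0.1529] psi 21.99 gap 0.999 q [-0.26  0.52  1.79 -0.    0.84 -0.65] -> rows [0.0001 0.003  0.0822] 1.141
```

Emit:
move_arm(deltas=[[0,0.003,0.02,0.2,100],[0,0.003,0.05,0.4,100],[0,0.003,0.08,0.6,100],[0,0.003,0.08,0.8,100],[0,0.003,0.08,1.0,100],[0,0.003,0.08,1.0,70],[0,0.003,0.08,1.0,50],[0,0.003,0.08,1.0,40]])

```text
t: 8.25
tcp_pos: [0.5187, -0.0241, 0.1213]
tool_rot: [0.747, 0.665, 0.0, 0.0]
force: [-0.3, 0.1, 0.4]
finger_gap: 0.603
```

```bash
python3 -c "
from h import *
plan([0.5188,-.0237,.051],-10.7)
"
```

```text
t 8.25 tcp [ 0.5187 -0.0241  0.1213] psi -6.58 gap 0.603 q [-0.26  0.57  1.8  -0.    0.76 -0.15] -> rows [0.0009 0.0002 0.1757] 0.144
```

Emit:
move_arm(deltas=[[0,0,0.05,0.144,40],[0,0,0.11,0.144,40],[0,0,0.16,0.144,40],[0,0,0.176,0.144,40],[0,0,0.176,0.144,40],[0,0,0.176,0.144,20],[0,0,0.176,0.144,0],[0,0,0.176,0.144,0]], force=30)

```text
t: 8.92
tcp_pos: [0.5182, -0.024, 0.0517]
tool_rot: [0.77, 0.638, -0.0, -0.0]
force: [-2.3, 0.8, 0.6]
finger_gap: 0.075
```

```bash
python3 -c "
from h import *
plan([0.5188,-.0237,.051],-10.7)
print(manip.sense()['force'])
o=snap('3')
cv2.imwrite('pics/s3z.png',cv2.resize(o['scene'][0][130:300,200:400][:,:,::-1],None,fx=3.5,fy=3.5))
"
```

```text
t 8.92 tcp [ 0.5182 -0.024   0.0517] psi -10.78 gap 0.075 q [-0.26  0.7   1.84 -0.    0.61 -0.07] -> rows [0.0009 0.0014 0.0018] -0.003
[-2.28129841  0.83491375  0.60425265]
```

View pics/s3z.png

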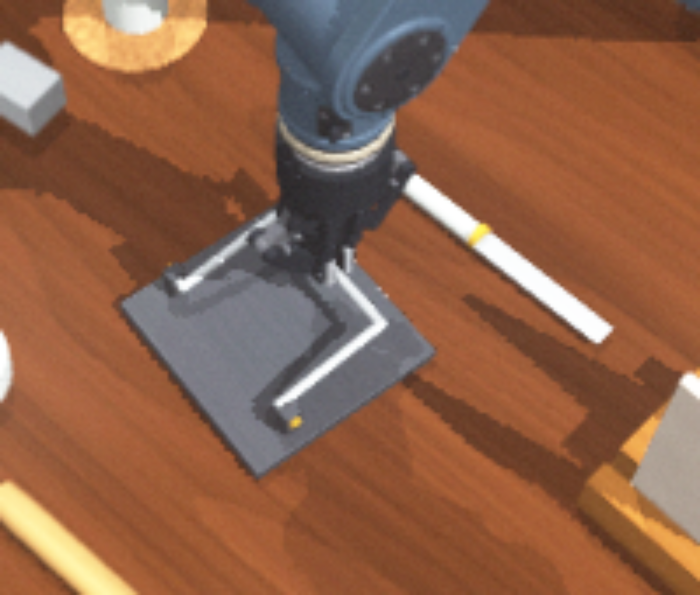

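Emit:
move_arm(deltas=[[0,0.006,-0.022,0,0],[0,0.014,-0.043,0,0],[0,0.024,-0.063,0,0],[0,0.036,-0.082,0,0],[0,0.05,-0.1,0,0],[0,0.065,-0.116,0,0],[0,0.082,-0.131,0,0],[0,0.099,-0.142,0,0]])

```text
t: 9.68
tcp_pos: [0.5529, -0.0303, 0.1091]
tool_rot: [0.77, 0.638, -0.004, -0.004]
force: [-12.4, 1.6, 11.4]
finger_gap: 0.072
```

```bash
python3 -c "
from h import *
for a in [1.1,1.2,1.3,1.4,1.5,1.6,1.7,1.8]:
  w=stand2w(.04-.09*np.cos(a),0); plan([*w,.0517-.0488+.03+.09*np.sin(a)],-10.7)
print(manip.sense()['force'])
"
```

```text
t 9.68 tcp [ 0.5529 -0.0303  0.1091] psi -10.78 gap 0.072 q [-0.26  0.63  1.72 -0.    0.81 -0.07] -> rows [ 0.0006  0.0311 -0.0104] -0.003
t 9.68 tcp [ 0.5529 -0.0303  0.1091] psi -10.78 gap 0.072 q [-0.26  0.63  1.72 -0.    0.81 -0.07] -> rows [ 0.0006  0.0515 -0.0198] -0.003
t 9.68 tcp [ 0.5529 -0.0303  0.1091] psi -10.78 gap 0.072 q [-0.26  0.63  1.72 -0.    0.81 -0.07] -> rows [ 0.0006  0.0728 -0.0272] -0.003
t 9.68 tcp [ 0.5529 -0.0303  0.1091] psi -10.78 gap 0.072 q [-0.26  0.63  1.72 -0.    0.81 -0.07] -> rows [ 0.0007  0.0947 -0.0323] -0.003
t 9.68 tcp [ 0.5529 -0.0303  0.1091] psi -10.78 gap 0.072 q [-0.26  0.63  1.72 -0.    0.81 -0.07] -> rows [ 0.0007  0.117  -0.0353] -0.003
t 9.68 tcp [ 0.5529 -0.0303  0.1091] psi -10.78 gap 0.072 q [-0.26  0.63  1.72 -0.    0.81 -0.07] -> rows [ 0.0007  0.1394 -0.036 ] -0.003
t 9.68 tcp [ 0.5529 -0.0303  0.1091] psi -10.78 gap 0.072 q [-0.26  0.63  1.72 -0.    0.81 -0.07] -> rows [ 0.0007  0.1619 -0.0345] -0.003
t 9.68 tcp [ 0.5529 -0.0303  0.1091] psi -10.78 gap 0.072 q [-0.26  0.63  1.72 -0.    0.81 -0.07] -> rows [ 0.0008  0.184  -0.0307] -0.003
[-12.37351261   1.55512109  11.36217158]
```

Emit:
move_arm(deltas=[[0,0.021,-0.018,0,0],[0,0.042,-0.028,0,0],[0,0.063,-0.035,0,0],[0,0.085,-0.04,0,0],[0,0.107,-0.043,0,0],[0,0.129,-0.044,0,0],[0,0.152,-0.042,0,0],[0,0.17,-0.038,0,0]])

```text
t: 10.35
tcp_pos: [0.6214, -0.0433, 0.1242]
tool_rot: [0.771, 0.637, -0.003, -0.004]
force: [-24.4, 5.1, 37.0]
finger_gap: 0.072
```

```bash
python3 -c "
from h import *
s=manip.sense();print(w2stand(s['tcp_pos']),s['tcp_pos'],s['force'],s['finger_gap'])
o=snap('4')
cv2.imwrite('pics/s4z.png',cv2.resize(o['scene'][0][130:300,200:400][:,:,::-1],None,fx=3.5,fy=3.5))
"
```

```text
[ 0.05640718 -0.00019582] [ 0.62139006 -0.04326534  0.12415443] [-24.39652019   5.119867    37.03830851] 0.07247490777241973
```

View pics/s4z.png

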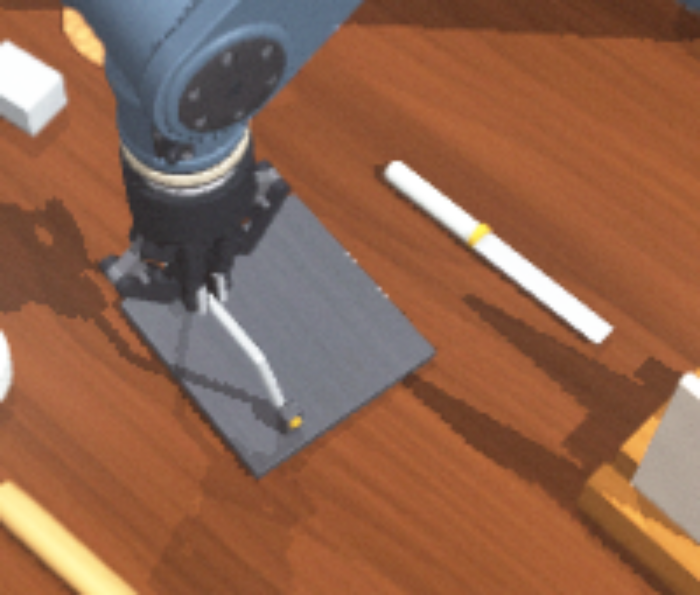

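Emit:
move_arm(deltas=[[0,-0.006,-0.012,0,0],[0,-0.006,-0.012,0,10],[0,-0.006,-0.012,0,30],[0,-0.006,-0.012,0,45],[0,-0.006,-0.012,0,45],[0,-0.006,-0.05,0,45],[0,-0.006,-0.13,0,60],[0,-0.006,-0.22,0,70]])

```text
t: 11.12
tcp_pos: [0.6215, -0.044, 0.2099]
tool_rot: [0.771, 0.637, -0.001, -0.001]
force: [-0.1, -1.0, 0.4]
finger_gap: 0.692
```

```bash
python3 -c "
from h import *
plan([.4208,.290,.30],-3.6)
o=snap('5')
for n in('top','scene'):
  p,d,c=o[n]; st=w2stand(c); m=(d>.1)&(abs(st[...,1])<.05)&(st[...,0]>0.02)&(st[...,0]<.09)&(c[...,2]>.09)&(c[...,2]<.135)
  q=np.c_[st[m],c[m][:,2]]; print(n,len(q), np.median(q,0),q.max(0))
cv2.imwrite('pics/s5z.png',cv2.resize(o['scene'][0][130:300,200:400][:,:,::-1],None,fx=3.5,fy=3.5))
"
```

```text
t 11.12 tcp [ 0.6215 -0.044   0.2099] psi -10.85 gap 0.692 q [-0.25  0.56  1.47 -0.    1.11 -0.06] -> rows [ 0.7257 -0.6506 -0.223 ] -0.253
top 85 [0.05601798 0.01779544 0.12164463] [0.06050133 0.0493766  0.12916726]
scene 132 [0.05521516 0.00328411 0.12185422] [0.05887915 0.04986062 0.12642106]
```

View pics/s5z.png

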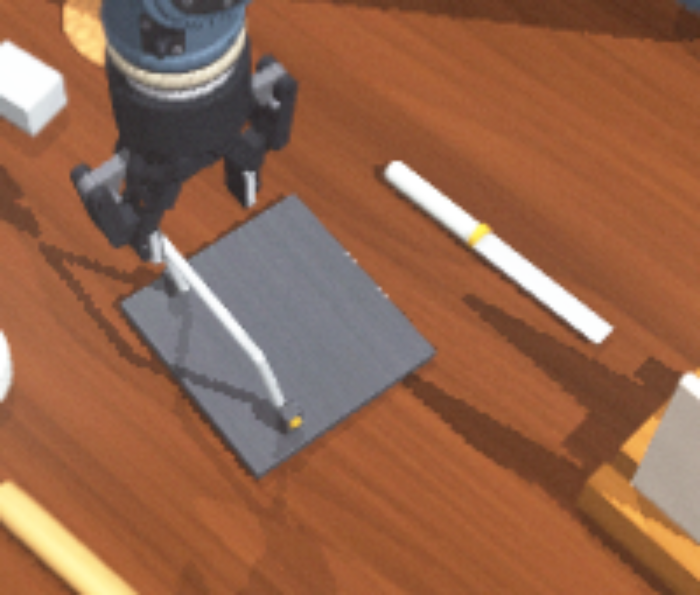

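Emit:
move_arm(deltas=[[0,0,-0.1,0,70],[0.06,-0.05,-0.17,-0.1,70],[0.13,-0.11,-0.22,-0.25,70],[0.2,-0.17,-0.22,-0.25,70],[0.27,-0.23,-0.22,-0.25,70],[0.34,-0.29,-0.22,-0.25,70],[0.41,-0.35,-0.22,-0.25,70],[0.48,-0.41,-0.22,-0.25,70]])

```text
t: 11.88
tcp_pos: [0.4967, 0.1768, 0.2991]
tool_rot: [0.73, 0.684, 0.001, 0.001]
force: [0.4, 0.9, 0.5]
finger_gap: 0.703
```

```bash
python3 -c "
from h import *
plan([.4208,.290,.26],-3.6)"
```

```text
t 11.88 tcp [0.4967 0.1768 0.2991] psi -3.71 gap 0.703 q [ 0.13  0.33  1.61 -0.    1.2   0.19] -> rows [ 0.2701 -0.2079  0.0974] -0.004
```

Emit:
move_arm(deltas=[[0.08,-0.06,0,0,70],[0.15,-0.12,0,0,70],[0.22,-0.17,0.0,0,70],[0.27,-0.208,0.02,0,70],[0.27,-0.208,0.05,0,70],[0.27,-0.208,0.09,0,70],[0.27,-0.208,0.097,0,70],[0.27,-0.208,0.097,0,70]])

```text
t: 12.55
tcp_pos: [0.4206, 0.2886, 0.2592]
tool_rot: [0.729, 0.684, -0.001, -0.0]
force: [-0.1, 0.5, 0.2]
finger_gap: 0.7
```

```bash
python3 -c "
from h import *
plan([.4208,.290,.174],-3.6)
o=snap('6')
cv2.imwrite('pics/s6z.png',cv2.resize(o['scene'][0][170:320,340:500][:,:,::-1],None,fx=4,fy=4))
"
```

```text
t 12.55 tcp [0.4206 0.2886 0.2592] psi -3.67 gap 0.7 q [ 0.38  0.35  1.7  -0.    1.1   0.45] -> rows [0.0038 0.0006 0.2129] -0.002
```

View pics/s6z.png

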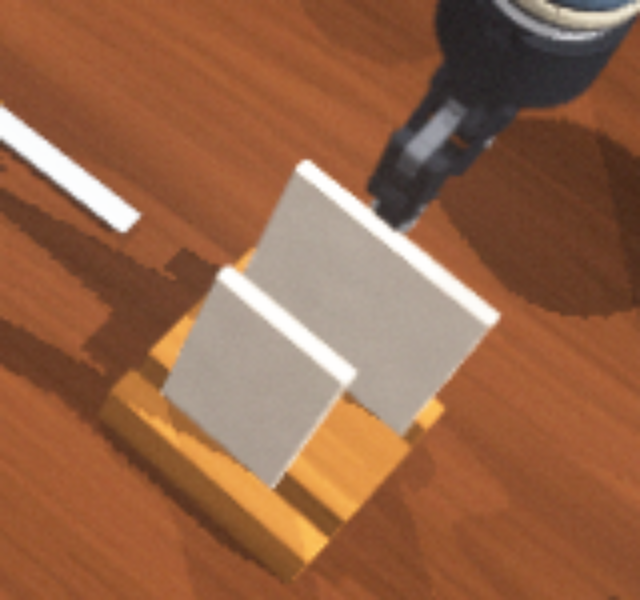

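Emit:
move_arm(deltas=[[0.003,0,0.06,0,70],[0.003,0,0.12,0,70],[0.003,0,0.18,0,70],[0.003,0,0.222,0,70],[0.003,0,0.222,0,50],[0.003,0,0.222,0,30],[0.003,0,0.222,0,15],[0.003,0,0.222,0,0]], force=40)

```text
t: 13.32
tcp_pos: [0.4221, 0.2903, 0.1728]
tool_rot: [0.729, 0.684, 0.002, 0.001]
force: [-0.8, 0.2, -0.0]
finger_gap: 0.131
```

Emit:
move_arm(deltas=[[0,0,0,0,0],[0,0,0,0,0],[0,0,-0.02,0,0],[0,0,-0.05,0,0],[0,0,-0.09,0,0],[0,0,-0.14,0,0],[0,0,-0.2,0,0],[0,0,-0.26,0,0]])

```text
t: 13.98
tcp_pos: [0.4199, 0.2895, 0.2759]
tool_rot: [0.729, 0.684, -0.001, -0.0]
force: [0.0, 0.3, -3.1]
finger_gap: 0.108
```

```bash
python3 -c "
from h import *
w=stand2w(.013,0);print(w)
plan([*w,.36],-10.7)
o=snap('7')
cv2.imwrite('pics/s7z.png',cv2.resize(o['scene'][0][120:320,280:500][:,:,::-1],None,fx=3,fy=3))
"
```

```text
[ 0.57877397 -0.03501367]
t 13.98 tcp [0.4199 0.2895 0.2759] psi -3.66 gap 0.108 q [ 0.38  0.33  1.67 -0.    1.14  0.45] -> rows [-0.7845  0.4478 -0.2103] 0.246
```

View pics/s7z.png

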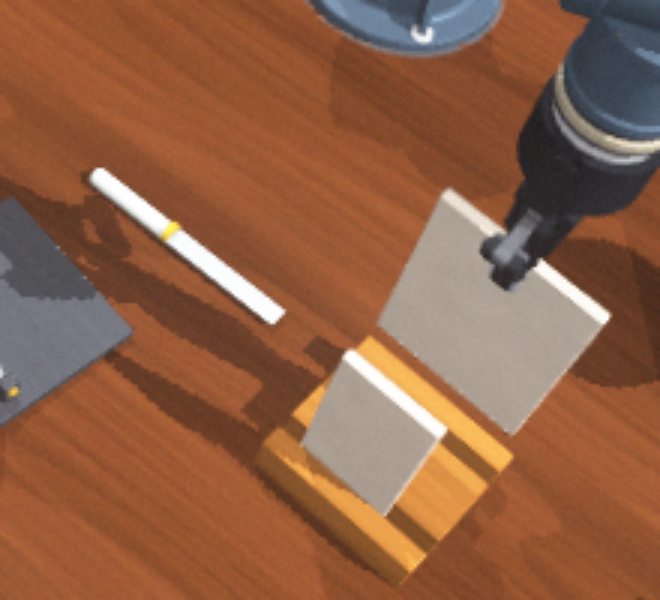

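Emit:
move_arm(deltas=[[-0.03,0,-0.07,0,0],[-0.08,0,-0.14,0,0],[-0.15,0.0,-0.2,0,0],[-0.24,0.02,-0.21,0,0],[-0.32,0.06,-0.21,0.1,0],[-0.4,0.12,-0.21,0.2,0],[-0.47,0.18,-0.21,0.246,0],[-0.54,0.23,-0.21,0.246,0]])

```text
t: 14.75
tcp_pos: [0.4991, 0.0667, 0.358]
tool_rot: [0.77, 0.637, -0.0, -0.001]
force: [1.0, 0.2, -4.0]
finger_gap: 0.111
```

```bash
python3 -c "
from h import *
plan([.5788,-.035,.25],-10.7)"
```

```text
t 14.75 tcp [0.4991 0.0667 0.358 ] psi -10.79 gap 0.111 q [-0.09  0.24  1.57  0.    1.34  0.1 ] -> rows [-0.2124  0.2438  0.2698] -0.003
```

Emit:
move_arm(deltas=[[-0.06,0.07,0,0,0],[-0.12,0.14,0,0,0],[-0.17,0.2,0,0,0],[-0.212,0.244,0.02,0,0],[-0.212,0.244,0.08,0,0],[-0.212,0.244,0.16,0,0],[-0.212,0.244,0.22,0,0],[-0.212,0.244,0.27,0,0]])

```text
t: 15.42
tcp_pos: [0.5767, -0.0328, 0.2472]
tool_rot: [0.77, 0.638, -0.002, -0.003]
force: [0.5, 0.8, -3.2]
finger_gap: 0.111
```

```bash
python3 -c "
from h import *
plan([.5788,-.035,.18],-10.7)
o=snap('8')
for n in('top','scene'):
  p,d,c=o[n]; st=w2stand(c); m=(d>.1)&(abs(st[...,1])<.09)&(st[...,0]>-0.03)&(st[...,0]<.06)&(c[...,2]>.14)&(c[...,2]<.24)
  q=np.c_[st[m],c[m][:,2]]; print(n,len(q), np.median(q,0),q.max(0),q.min(0))
cv2.imwrite('pics/s8z.png',cv2.resize(o['scene'][0][60:300,180:400][:,:,::-1],None,fx=2.5,fy=2.5))
"
```

```text
t 15.42 tcp [ 0.5767 -0.0328  0.2472] psi -10.75 gap 0.111 q [-0.25  0.46  1.54  0.    1.14 -0.06] -> rows [-0.0045  0.0072  0.168 ] -0.002
top 204 [0.00305148 0.0231284  0.18423757] [0.00447957 0.06114499 0.23911514] [ 0.00169891 -0.05082977  0.14008713]
scene 743 [0.01350826 0.0250592  0.18419613] [0.02016783 0.07006314 0.23986871] [ 0.00499749 -0.06153312  0.14006906]
```

View pics/s8z.png

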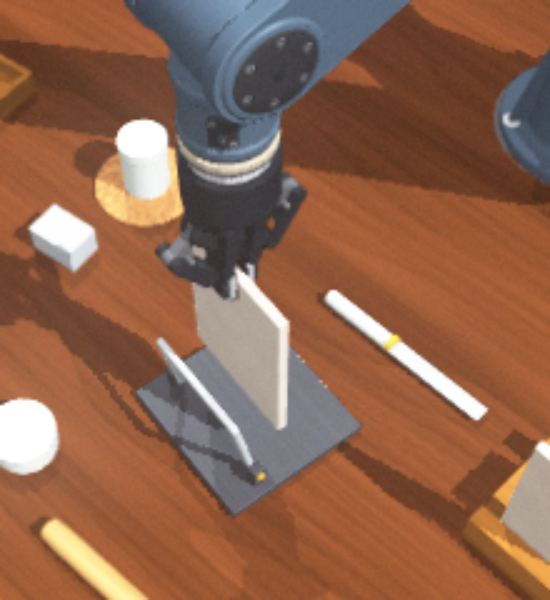

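Emit:
move_arm(deltas=[[-0.01,0.007,0.04,0,0],[-0.014,0.008,0.1,0,0],[-0.014,0.008,0.14,0,0],[-0.014,0.008,0.16,0,0],[-0.014,0.008,0.17,0,0],[-0.014,0.008,0.175,0,0],[-0.014,0.008,0.18,0,0],[-0.014,0.008,0.184,0,0]])

```text
t: 16.18
tcp_pos: [0.582, -0.0392, 0.1787]
tool_rot: [0.77, 0.638, 0.001, 0.001]
force: [-0.2, -0.2, -3.6]
finger_gap: 0.106
```

```bash
python3 -c "
from h import *
plan([.5788,-.035,.173],-10.7)
s=manip.sense();print(s['force'],w2stand(s['tcp_pos']))"
```

```text
t 16.18 tcp [ 0.582  -0.0392  0.1787] psi -10.7 gap 0.106 q [-0.26  0.55  1.6   0.    0.99 -0.07] -> rows [ 0.0089 -0.0098  0.0142] -0.0
[-0.17808924 -0.22399127 -3.56829003] [ 0.01692307 -0.00355357]
```

Emit:
move_arm(deltas=[[0,-0.006,0.004,0,0],[0,-0.006,0.008,0,0],[0,-0.006,0.011,0,0],[0,-0.006,0.014,0,0],[0,-0.006,0.016,0,0],[0,-0.006,0.018,0,0],[0,-0.006,0.018,0,0],[0,-0.006,0.018,0,0]])

```text
t: 16.85
tcp_pos: [0.5797, -0.0387, 0.1749]
tool_rot: [0.77, 0.638, 0.001, 0.002]
force: [-3.7, 0.7, 19.4]
finger_gap: 0.109
```

```bash
python3 -c "
from h import *
s=manip.sense();print(s['tcp_pos'],s['force'],w2stand(s['tcp_pos']))
o=snap('9')
for n in('top','scene'):
  p,d,c=o[n]; st=w2stand(c); m=(d>.1)&(abs(st[...,1])<.09)&(st[...,0]>-0.03)&(st[...,0]<.047)&(c[...,2]>.05)&(c[...,2]<.14)
  q=np.c_[st[m],c[m][:,2]]; print(n,len(q), np.median(q,0),q.max(0),q.min(0))
"
```

```text
[ 0.57968474 -0.03872064  0.17488529] [-3.74168402  0.66419143 19.42266378] [ 0.0145832  -0.00347342]
top 155 [0.00945386 0.01434595 0.08949629] [0.04595191 0.05592093 0.13763917] [ 0.00841047 -0.058842    0.05039372]
scene 595 [0.01721551 0.01586623 0.09231966] [0.04681632 0.06488795 0.13975203] [ 0.00720413 -0.06617927  0.05004611]
```

Emit:
move_arm(deltas=[[0,0,-0.006,0,0],[0,0,-0.006,0,11],[0,0,-0.006,0,14],[0,0,-0.006,0,17],[0,0,-0.006,0,20],[0,0,-0.006,0,24],[0,0,-0.006,0,28],[0,0,-0.006,0,30]])

```text
t: 17.62
tcp_pos: [0.5786, -0.0387, 0.1724]
tool_rot: [0.77, 0.638, -0.0, -0.0]
force: [-0.5, 0.2, 0.7]
finger_gap: 0.301
```

```bash
python3 -c "
from h import *
s=manip.sense();print(s['tcp_pos'],s['force'],s['finger_gap'],w2stand(s['tcp_pos']))
o=snap('10')
cv2.imwrite('pics/s10z.png',cv2.resize(o['scene'][0][100:300,200:400][:,:,::-1],None,fx=3,fy=3))
"
```

```text
[ 0.57862644 -0.03867823  0.1724249 ] [-0.45314724  0.24697882  0.74717596] 0.3008334897219831 [ 0.01353543 -0.00362824]
```

View pics/s10z.png

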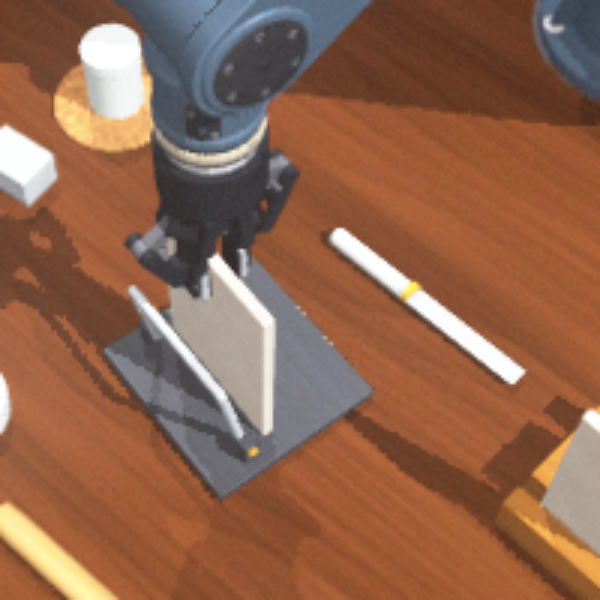

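Emit:
move_arm(deltas=[[0,0.01,0,0,30],[0,0.018,0,0,30],[0,0.026,0,0,30],[0,0.034,0,0,30],[0,0.042,0,0,30],[0,0.05,0,0,30],[0,0.058,0,0,30],[0,0.066,0,0,30]])

```text
t: 18.38
tcp_pos: [0.6051, -0.0437, 0.1728]
tool_rot: [0.77, 0.638, 0.0, 0.0]
force: [-0.4, 0.2, 0.2]
finger_gap: 0.305
```

```bash
python3 -c "
from h import *
s=manip.sense();print(s['tcp_pos'],s['force'],s['finger_gap'],w2stand(s['tcp_pos']))
o=snap('11')
cv2.imwrite('pics/s11z.png',cv2.resize(o['scene'][0][100:300,200:400][:,:,::-1],None,fx=3,fy=3))
"
```

```text
[ 0.60509712 -0.04369323  0.17278592] [-0.35147742  0.22454495  0.15843139] 0.3046315299747434 [ 0.04047697 -0.00364132]
```

View pics/s11z.png

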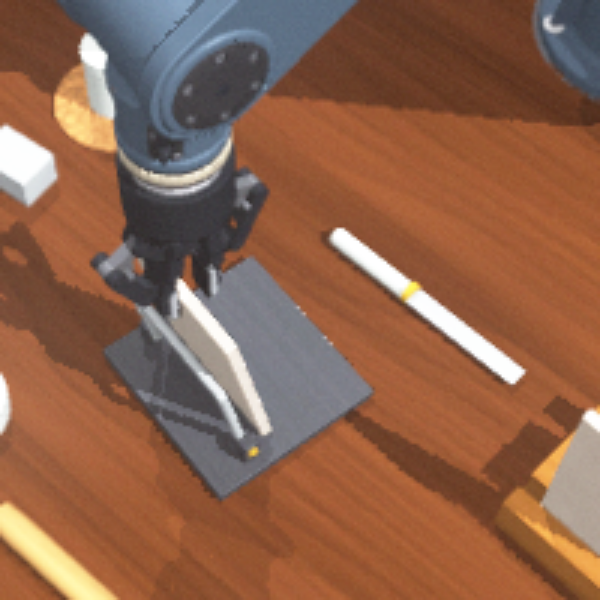

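Emit:
move_arm(deltas=[[0,0.009,0,0,30],[0,0.017,0,0,30],[0,0.025,0,0,30],[0,0.033,0,0,30],[0,0.041,0,0,30],[0,0.048,0,0,30],[0,0.056,0,0,30],[0,0.062,0,0,30]])

```text
t: 19.15
tcp_pos: [0.6294, -0.0483, 0.1728]
tool_rot: [0.77, 0.638, -0.0, -0.0]
force: [0.2, 0.7, 0.0]
finger_gap: 0.301
```

```bash
cat >> h.py <<'E'
def board(o,zlo=.03,zhi=.15):
    for n in('top','scene'):
        p,d,c=o[n]; st=w2stand(c); lum=p.astype(int).sum(-1)
        m=(d>.1)&(abs(st[...,1])<.05)&(st[...,0]>-0.03)&(st[...,0]<.1)&(c[...,2]>zlo)&(c[...,2]<zhi)&(lum>250)
        m=biggest(m); q=np.c_[st[m],c[m][:,2]]
        if len(q)<20: print(n,len(q)); continue
        A=np.c_[q[:,2]-.012,q[:,1],np.ones(len(q))]; k,r,_,_=np.linalg.lstsq(A,q[:,0],rcond=None)
        e=q[:,0]-A@k; g=abs(e)<.004; k=np.linalg.lstsq(A[g],q[g,0],rcond=None)[0]
        print(n,len(q),'tilt',np.arctan(k[0]).round(3),'skew',k[1].round(3),'x at plate',k[2].round(4),'rms',e[g].std().round(4))
        m=(d>.1)&(abs(st[...,1])<.1)&(st[...,0]>-0.03)&(st[...,0]<.11)&(c[...,2]>.13)&(c[...,2]<.2)&(lum>250); m=biggest(m)
        print('   y range',st[m][:,1].min().round(4),st[m][:,1].max().round(4),'zmax',c[m][:,2].max())
E
python3 -c "
from h import *
s=manip.sense();print(s['tcp_pos'],s['force'],s['finger_gap'],w2stand(s['tcp_pos']))
o=snap('12'); board(o)
cv2.imwrite('pics/s12z.png',cv2.resize(o['scene'][0][100:300,200:400][:,:,::-1],None,fx=3,fy=3))
cv2.imwrite('pics/t12z.png',cv2.resize(o['top'][0][150:280,210:340][:,:,::-1],None,fx=4,fy=4))
"
```

```text
[ 0.62937272 -0.04826674  0.17277791] [0.23951978 0.70100375 0.03901969] 0.30070321505778114 [ 0.06517963 -0.00362814]
top 5
scene 112 tilt -0.174 skew 0.003 x at plate 0.0744 rms 0.002
   y range -0.0124 0.0647 zmax 0.1911822424699967
```

View pics/s12z.png

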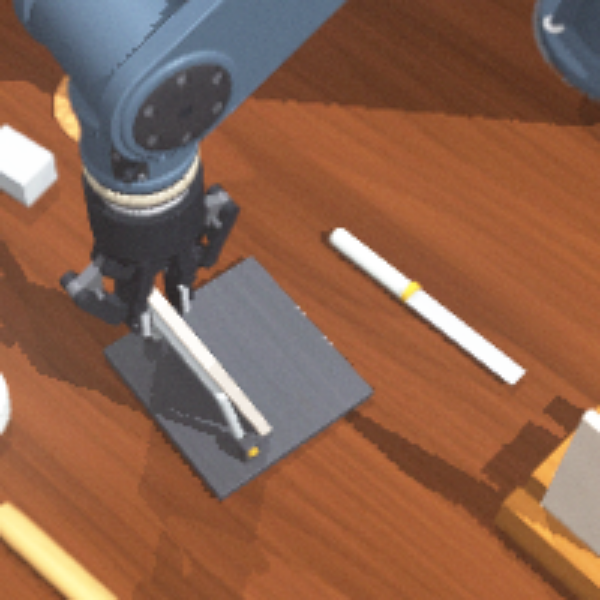

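View pics/t12z.png

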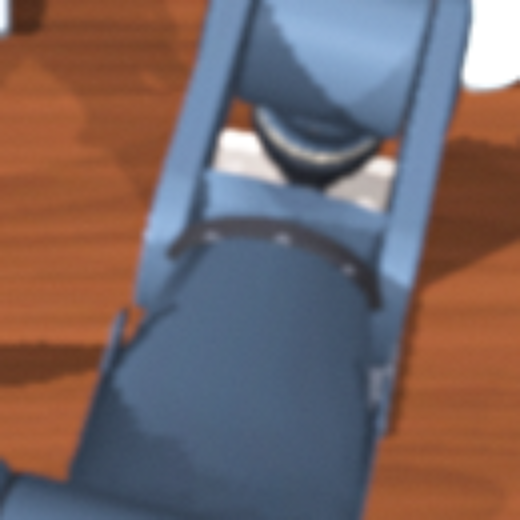

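Emit:
move_arm(deltas=[[0,0.003,0,0,30],[0,0.003,-0.01,0,30],[0,0.003,-0.03,0,30],[0,0.003,-0.06,0,30],[0,0.003,-0.1,0,30],[0,0.003,-0.15,0,60],[0,0.003,-0.2,0,100],[0,0.003,-0.25,0,100]])

```text
t: 19.92
tcp_pos: [0.6303, -0.0484, 0.2752]
tool_rot: [0.77, 0.638, 0.0, 0.001]
force: [0.3, -0.5, 0.1]
finger_gap: 0.716
```

```bash
python3 -c "
from h import *
plan([.5497,-.3243,.2],5)
o=snap('13'); board(o)
cv2.imwrite('pics/s13z.png',cv2.resize(o['scene'][0][100:300,200:400][:,:,::-1],None,fx=3,fy=3))
"
```

```text
t 19.92 tcp [ 0.6303 -0.0484  0.2752] psi -10.71 gap 0.716 q [-0.25  0.5   1.38 -0.    1.26 -0.07] -> rows [-0.7151 -0.07    0.188 ] -0.548
top 33 tilt 0.251 skew 0.029 x at plate 0.0158 rms 0.0011
   y range 0.0082 0.06 zmax 0.19227364701001837
scene 137 tilt -0.208 skew -0.006 x at plate 0.0786 rms 0.002
   y range -0.0583 0.0648 zmax 0.1903363086601224
```

View pics/s13z.png

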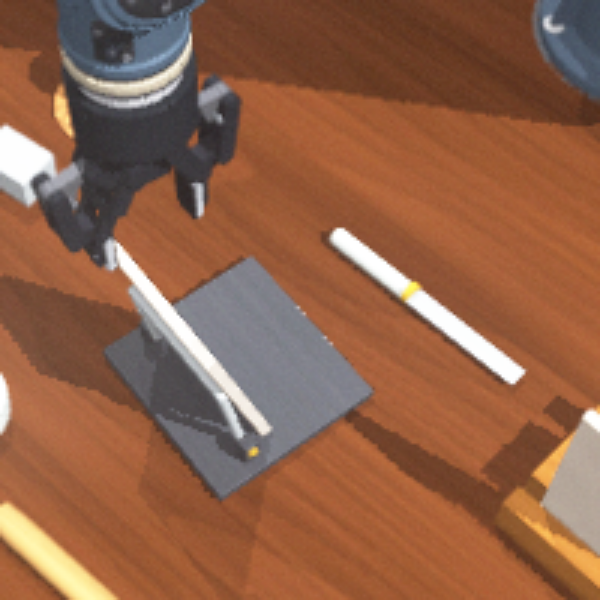

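Emit:
move_arm(deltas=[[0,0,-0.03,0.1,100],[-0.06,0,-0.03,0.25,100],[-0.14,-0.01,-0.03,0.4,100],[-0.22,-0.02,-0.03,0.55,100],[-0.3,-0.03,-0.03,0.7,100],[-0.38,-0.04,-0.03,0.85,100],[-0.46,-0.05,0,1.0,100],[-0.54,-0.055,0,1.0,100]])

```text
t: 20.68
tcp_pos: [0.5664, -0.257, 0.2712]
tool_rot: [0.904, 0.426, -0.001, -0.002]
force: [0.5, -0.3, -1.0]
finger_gap: 0.999
```

```bash
python3 -c "
from h import *
plan([.5497,-.3243,.15],-83.4)
o=snap('14'); board(o)
p=o['top'][0]; cv2.imwrite('pics/t14z.png',cv2.resize(p[170:300,210:430][:,:,::-1],None,fx=3.5,fy=3.5))
"
```

```text
t 20.68 tcp [ 0.5664 -0.257   0.2712] psi -39.51 gap 0.999 q [-0.61  0.5   1.41 -0.    1.25  0.08] -> rows [-0.1562  0.076   0.3028] 1.532
top 846 tilt 0.287 skew 0.0 x at plate 0.01 rms 0.0012
   y range -0.0679 0.062 zmax 0.19520117609298482
scene 136 tilt -0.293 skew -0.002 x at plate 0.0885 rms 0.0019
   y range -0.0657 0.0647 zmax 0.18962130238256847
```

View pics/t14z.png

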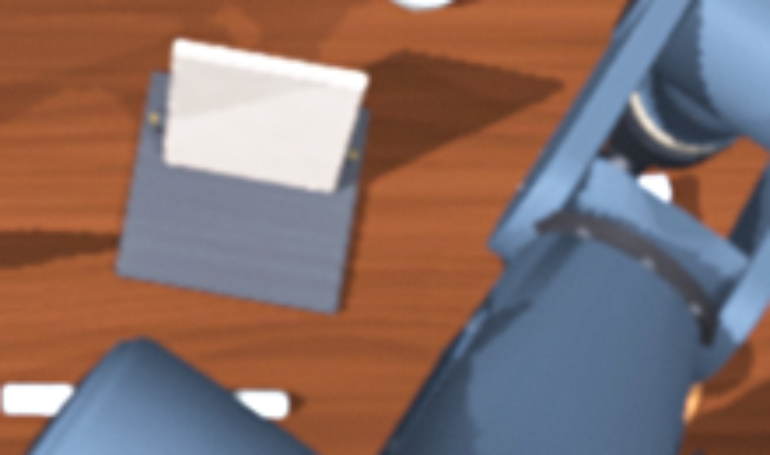

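Emit:
move_arm(deltas=[[-0.05,0.025,0.05,0.2,100],[-0.1,0.05,0.1,0.4,100],[-0.156,0.076,0.15,0.6,100],[-0.156,0.076,0.2,0.8,100],[-0.156,0.076,0.25,1.0,100],[-0.156,0.076,0.3,1.0,100],[-0.156,0.076,0.3,1.0,100],[-0.156,0.076,0.3,1.0,100]])

```text
t: 21.45
tcp_pos: [0.5519, -0.323, 0.152]
tool_rot: [0.982, 0.191, -0.001, -0.001]
force: [-0.1, -0.1, 0.2]
finger_gap: 1.002
```

```bash
python3 -c "
from h import *
plan([.5497,-.3243,.09],-83.4)
"
```

```text
t 21.45 tcp [ 0.5519 -0.323   0.152 ] psi -67.96 gap 1.002 q [-0.7   0.65  1.47  0.    1.02  0.48] -> rows [-0.0061  0.0013  0.1549] 0.539
```

Emit:
move_arm(deltas=[[-0.006,0.001,0.03,0.2,100],[-0.006,0.001,0.06,0.4,100],[-0.006,0.001,0.1,0.539,100],[-0.006,0.001,0.14,0.539,100],[-0.006,0.001,0.2,0.539,100],[-0.006,0.001,0.24,0.539,100],[-0.006,0.001,0.24,0.539,100],[-0.006,0.001,0.24,0.539,100]])

```text
t: 22.12
tcp_pos: [0.5509, -0.3254, 0.0577]
tool_rot: [0.998, 0.057, 0.0, 0.0]
force: [0.3, 0.1, -0.1]
finger_gap: 1.003
```

```bash
python3 -c "
from h import *
plan([.5497,-.3243,.019],-83.4)
p=manip.snapshot('scene')[0];cv2.imwrite('pics/s15z.png',cv2.resize(p[60:240,120:320][:,:,::-1],None,fx=3,fy=3))
"
```

```text
t 22.12 tcp [ 0.5509 -0.3254  0.0577] psi -83.41 gap 1.003 q [-0.71  0.78  1.52  0.    0.84  0.75] -> rows [-0.0028 -0.0031  0.0967] -0.0
```

View pics/s15z.png

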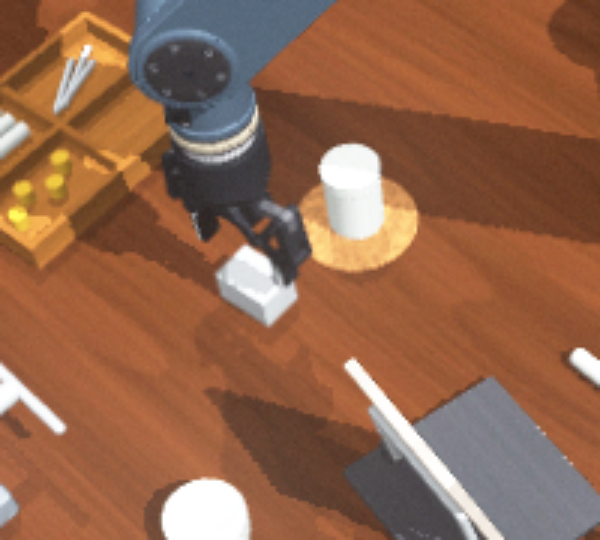

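Emit:
move_arm(deltas=[[-0.003,-0.002,0.04,0,100],[-0.003,-0.002,0.08,0,100],[-0.003,-0.002,0.095,0,100],[-0.003,-0.002,0.095,0,85],[-0.003,-0.002,0.095,0,75],[-0.003,-0.002,0.095,0,65],[-0.003,-0.002,0.095,0,50],[-0.003,-0.002,0.095,0,50]], force=70)

```text
t: 22.83
tcp_pos: [0.55, -0.3254, 0.0207]
tool_rot: [0.998, 0.057, 0.001, 0.001]
force: [-0.6, 0.6, 7.1]
finger_gap: 0.685
```

Emit:
move_arm(deltas=[[0,0,0,0,50],[0,0,-0.01,0,50],[0,0,-0.04,0,50],[0,0,-0.09,0,50],[0,0,-0.16,0,50],[0,0,-0.23,0,50],[0,0,-0.3,0,50],[0,0,-0.3,0,50]])

```text
t: 23.5
tcp_pos: [0.5517, -0.3269, 0.1449]
tool_rot: [0.998, 0.057, 0.004, 0.004]
force: [1.6, -1.5, -4.3]
finger_gap: 0.683
```

```bash
python3 -c "
from h import *
w=stand2w(-.06,0);print(w)
plan([*w,.14],-100.7)
o=snap('16')
p=o['scene'][0];cv2.imwrite('pics/s16z.png',cv2.resize(p[40:240,120:320][:,:,::-1],None,fx=3,fy=3))
"
```

```text
[ 0.50704323 -0.02146   ]
t 23.5 tcp [ 0.5517 -0.3269  0.1449] psi -83.44 gap 0.683 q [-0.71  0.66  1.48 -0.    0.99  0.75] -> rows [-0.0238 -0.7714  0.0057] 0.603
```

View pics/s16z.png

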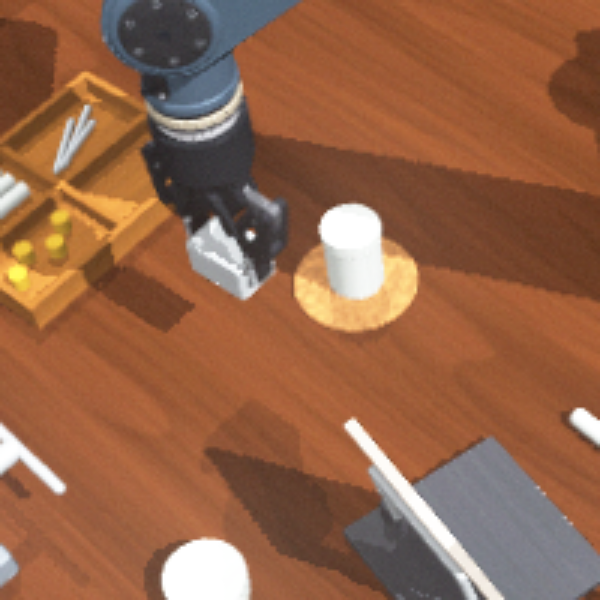

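Emit:
move_arm(deltas=[[-0.02,-0.04,0,0,50],[-0.04,-0.11,0,0.1,50],[-0.05,-0.2,0,0.2,50],[-0.06,-0.29,0,0.3,50],[-0.06,-0.38,0,0.4,50],[-0.06,-0.47,0,0.5,50],[-0.05,-0.56,0,0.6,50],[-0.04,-0.64,0,0.603,50]])

```text
t: 24.27
tcp_pos: [0.5009, -0.0694, 0.1367]
tool_rot: [0.996, -0.095, -0.003, -0.001]
force: [0.5, 0.7, -5.1]
finger_gap: 0.688
```

```bash
python3 -c "
from h import *
plan([.507,-.0215,.05],-100.7)
"
```

```text
t 24.27 tcp [ 0.5009 -0.0694  0.1367] psi -100.85 gap 0.688 q [-0.36  0.53  1.82  0.    0.79  1.4 ] -> rows [-0.0062 -0.1202  0.2169] -0.005
```

Emit:
move_arm(deltas=[[-0.006,-0.06,0.02,0,50],[-0.006,-0.11,0.06,0,50],[-0.006,-0.12,0.12,0,50],[-0.006,-0.12,0.17,0,50],[-0.006,-0.12,0.2,0,50],[-0.006,-0.12,0.217,0,50],[-0.006,-0.12,0.217,0,50],[-0.006,-0.12,0.217,0,50]])

```text
t: 24.93
tcp_pos: [0.5097, -0.0245, 0.0511]
tool_rot: [0.996, -0.094, -0.001, -0.0]
force: [-0.8, 0.8, -5.2]
finger_gap: 0.688
```

```bash
python3 -c "
from h import *
s=manip.sense();print(s['force'],w2stand(s['tcp_pos']))
w=stand2w(-.03,0);
plan([*w,.04],-100.7)
o=snap('17');board(o)
for n in('top','scene'):
  p,d,c=o[n]; st=w2stand(c); lum=p.astype(int).sum(-1)
  m=(d>.1)&(abs(st[...,1])<.06)&(st[...,0]>-.1)&(st[...,0]<-.02)&(c[...,2]>.03)&(c[...,2]<.075)&(lum>330)
  m=biggest(m);q=np.c_[st[m],c[m][:,2]]
  print(n,len(q), q.max(0),q.min(0)) if len(q) else 0
cv2.imwrite('pics/s17z.png',cv2.resize(o['scene'][0][120:300,200:400][:,:,::-1],None,fx=3,fy=3))
"
```

```text
[-0.84727503  0.75643453 -5.18250307] [-0.05679711 -0.00253314]
t 24.93 tcp [ 0.5097 -0.0245  0.0511] psi -100.74 gap 0.688 q [-0.27  0.69  1.86 -0.    0.59  1.49] -> rows [ 0.0671 -0.0064  0.0276] -0.001
top 624 tilt 0.283 skew 0.001 x at plate 0.0104 rms 0.0013
   y range -0.0677 0.062 zmax 0.19269127899478278
scene 136 tilt -0.23 skew -0.001 x at plate 0.0811 rms 0.002
   y range -0.0655 0.0646 zmax 0.19056099002401194
scene 320 [-0.03618289  0.03355191  0.07139244] [-0.06711291 -0.03378088  0.03099963]
```

View pics/s17z.png

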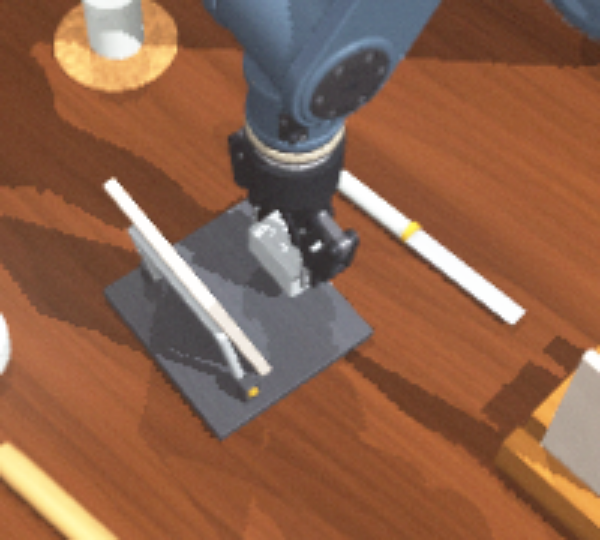

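Emit:
move_arm(deltas=[[0.015,-0.004,0.006,0,50],[0.03,-0.006,0.014,0,50],[0.045,-0.006,0.022,0,50],[0.06,-0.006,0.03,0,50],[0.075,-0.006,0.034,0,50],[0.088,-0.006,0.034,0,50],[0.088,-0.006,0.034,0,50],[0.088,-0.006,0.034,0,50]])

```text
t: 25.7
tcp_pos: [0.5459, -0.0289, 0.0383]
tool_rot: [0.996, -0.093, 0.0, 0.0]
force: [0.6, 0.4, -5.9]
finger_gap: 0.684
```

```bash
cat > chk.py <<'E'
from h import *
import sys
s=manip.sense();print(s['tcp_pos'],s['force'],w2stand(s['tcp_pos']))
o=snap(sys.argv[1]);board(o)
for n in('top','scene'):
  p,d,c=o[n]; st=w2stand(c); lum=p.astype(int).sum(-1)
  m=(d>.1)&(abs(st[...,1])<.06)&(st[...,0]>-.1)&(st[...,0]<.013)&(c[...,2]>.028)&(c[...,2]<.053)&(lum>330)
  m=biggest(m);q=np.c_[st[m],c[m][:,2]]
  if len(q): print(n,len(q), q.max(0),q.min(0))
cv2.imwrite(f'pics/s{sys.argv[1]}z.png',cv2.resize(o['scene'][0][120:300,200:400][:,:,::-1],None,fx=3,fy=3))
E
python3 chk.py 18
```

```text
[ 0.54585169 -0.02888671  0.0383467 ] [ 0.60719956  0.37134017 -5.92381041] [-2.04874254e-02 -9.21466678e-05]
top 9
scene 283 tilt -0.283 skew 0.06 x at plate 0.0025 rms 0.0024
   y range -0.0653 0.0642 zmax 0.19032958358222085
scene 102 [-0.00029158  0.0361702   0.05292085] [-0.01461455 -0.02804056  0.02801149]
```

View pics/s18z.png

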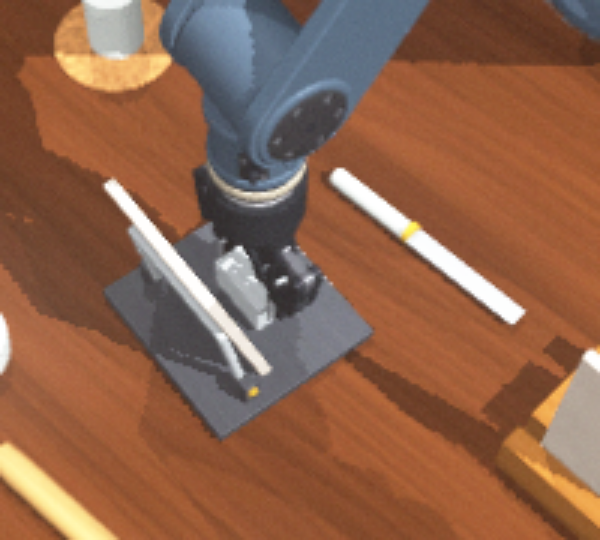

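Emit:
move_arm(deltas=[[0.005,0,0.002,0,50],[0.01,0,0.005,0,50],[0.015,0,0.008,0,50],[0.015,0,0.011,0,50],[0.015,0,0.014,0,50],[0.015,0,0.016,0,50],[0.015,0,0.016,0,50],[0.015,0,0.016,0,50]])

```text
t: 26.47
tcp_pos: [0.5516, -0.03, 0.0327]
tool_rot: [0.996, -0.093, 0.0, 0.0]
force: [-0.3, 1.1, 2.2]
finger_gap: 0.682
```

```bash
python3 chk.py 19
```

```text
[ 0.55161545 -0.02995557  0.0326596 ] [-0.34507671  1.08449309  2.23070019] [-1.46254236e-02 -7.22773529e-05]
top 1
scene 246 tilt -0.04 skew 0.069 x at plate -0.0018 rms 0.0023
   y range -0.0667 0.0646 zmax 0.19073518417802626
scene 237 [0.00550829 0.03713522 0.05265685] [-0.01970591 -0.03103329  0.02801856]
```

View pics/s19z.png

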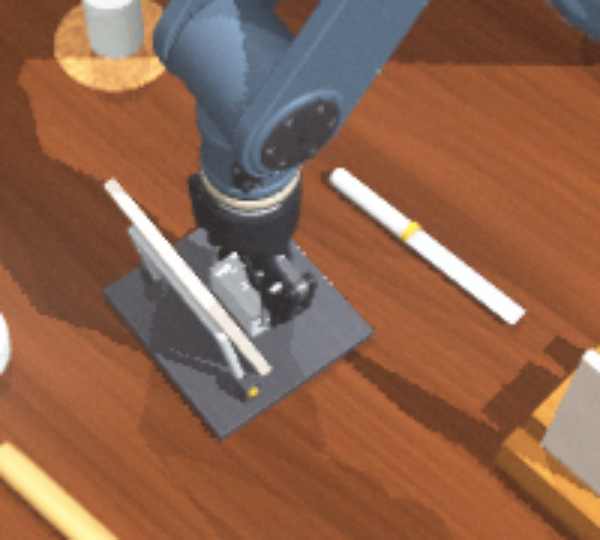

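Emit:
move_arm(deltas=[[0.003,0,-0.001,0,50],[0.006,0,-0.001,0,50],[0.008,0,0,0,50],[0.008,0,0,0,50],[0.008,0,0,0,72],[0.008,0,0,0,80],[0.008,0,0,0,92],[0.008,0,0,0,100]])

```text
t: 27.23
tcp_pos: [0.5553, -0.0307, 0.0319]
tool_rot: [0.996, -0.093, 0.001, 0.0]
force: [0.2, -0.7, 0.7]
finger_gap: 0.999
```

Emit:
move_arm(deltas=[[0,0,0,0,100],[0,0,-0.03,0,100],[-0.01,0,-0.09,0,100],[-0.03,0,-0.17,0,100],[-0.06,0,-0.25,0,100],[-0.1,0,-0.33,0,100],[-0.15,0,-0.38,0,100],[-0.15,0.05,-0.4,0,100]])

```text
t: 27.9
tcp_pos: [0.4891, -0.036, 0.1954]
tool_rot: [0.996, -0.092, 0.0, -0.001]
force: [0.5, 0.0, -1.4]
finger_gap: 0.998
```

```bash
python3 chk.py 20; python3 -c "
from h import *; plan([.45,-.2,.28])"
```

```text
[ 0.48910031 -0.03596907  0.19542811] [ 0.47662188  0.02309805 -1.43393389] [-0.0749371 -0.0175882]
top 479 tilt 0.285 skew 0.0 x at plate 0.0102 rms 0.0012
   y range -0.0676 0.0622 zmax 0.19549544908156458
scene 386 tilt -0.694 skew -0.089 x at plate 0.0187 rms 0.0025
   y range -0.066 0.0657 zmax 0.19087335517223725
top 1 [0.01290687 0.05414195 0.02972407] [0.01290687 0.05414195 0.02972407]
scene 453 [0.00592857 0.03176702 0.05276942] [-0.03766695 -0.03060035  0.02820414]
t 28.0 tcp [ 0.4925 -0.0403  0.1949] psi -100.79 gap 0.996 q [-0.31  0.42  1.81 -0.    0.91  1.45] -> rows [-0.0285  0.4123 -0.2125] 0
```

View pics/s20z.png

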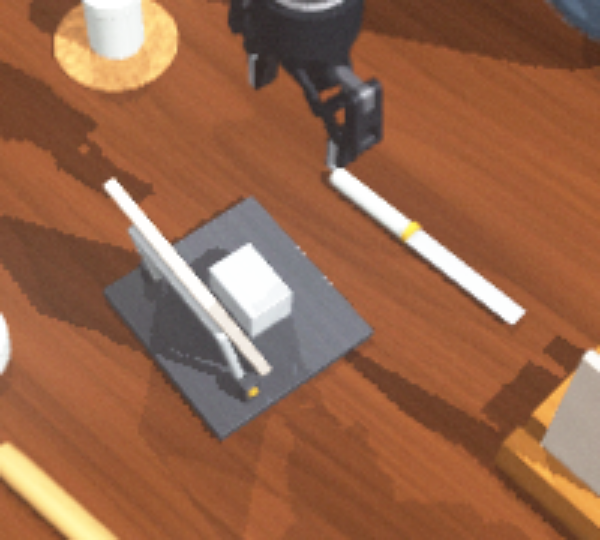

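Emit:
move_arm(deltas=[[0,-0.02,-0.08,0,100],[0,-0.08,-0.16,0,100],[0,-0.16,-0.22,0,100],[0,-0.25,-0.24,0,100],[0,-0.34,-0.24,0,100],[0,-0.42,-0.24,0,100],[0,-0.48,-0.24,0,100],[0,-0.5,-0.24,0,100]])

```text
t: 28.67
tcp_pos: [0.5294, 0.1613, 0.2877]
tool_rot: [0.996, -0.092, 0.0, -0.001]
force: [-0.2, -0.4, 0.4]
finger_gap: 1.004
```

```bash
python3 chk.py 21; python3 - <<'E'
from h import *
p,d,c=load('top','21')
cv2.imwrite('pics/t21z.png',cv2.resize(p[120:310,100:430][:,:,::-1],None,fx=2.4,fy=2.4))
for n in('top','scene'):
    p,d,c=load(n,'21'); X,Y,Z=c[...,0],c[...,1],c[...,2];ok=d>.1
    def st(nm,x0,x1,y0,y1,z0,z1,zp,ex=None):
        m=ok&(X>x0)&(X<x1)&(Y>y0)&(Y<y1)&(Z>z0)&(Z<z1)
        if ex is not None: m&=ex
        m=biggest(m)
        if m.sum()<10: print(n,nm,0); return
        q=planepts(n,m,zp);r=cv2.minAreaRect(q[:,:2].astype(np.float32)*1000)
        print(n,nm,len(q),np.median(Z[m]).round(4),np.round([*r[0],*r[1],r[2]],1),'stand',w2stand(np.array(r[0])/1000).round(4))
    st('tin',.38,.48,-.38,-.27,.074,.1,.079)
    s=w2stand(c); st('block',.48,.6,-.1,.05,.043,.058,.048,s[...,0]<.008)
    st('narrow',.47,.54,.19,.4,.186,.215,.19)
E
```

```text
[0.52941367 0.16125473 0.28770869] [-0.16468454 -0.37963731  0.38934981] [-0.07194254  0.18369128]
top 844 tilt 0.288 skew 0.001 x at plate 0.0099 rms 0.0012
   y range -0.0676 0.0622 zmax 0.1938838221462047
scene 379 tilt -0.741 skew -0.078 x at plate 0.021 rms 0.0024
   y range -0.0645 0.0649 zmax 0.19049359983009817
top 356 [0.00752068 0.02876148 0.05280672] [-0.0357569  -0.0310795   0.02887464]
scene 448 [0.00579302 0.03226524 0.05222738] [-0.03718668 -0.03006481  0.02824947]
top tin 382 0.08 [ 423.6 -324.2   54.    52.8   89.4] stand [-0.0858 -0.313 ]
top block 362 0.0489 [551.9 -31.1  59.8  42.1  79.4] stand [-0.0141 -0.0012]
top narrow 76 0.1899 [498.7 251.1  42.    9.3  89.9] stand [-0.1188  0.2663]
scene tin 269 0.0794 [ 425.2 -321.3   57.    56.9    7.1] stand [-0.0848 -0.3098]
scene block 376 0.0481 [551.7 -27.9  62.   43.4  79. ] stand [-0.0149  0.002 ]
scene narrow 207 0.1897 [500.2 275.6  82.8  13.8  87.7] stand [-0.1219  0.2906]
```

View pics/t21z.png

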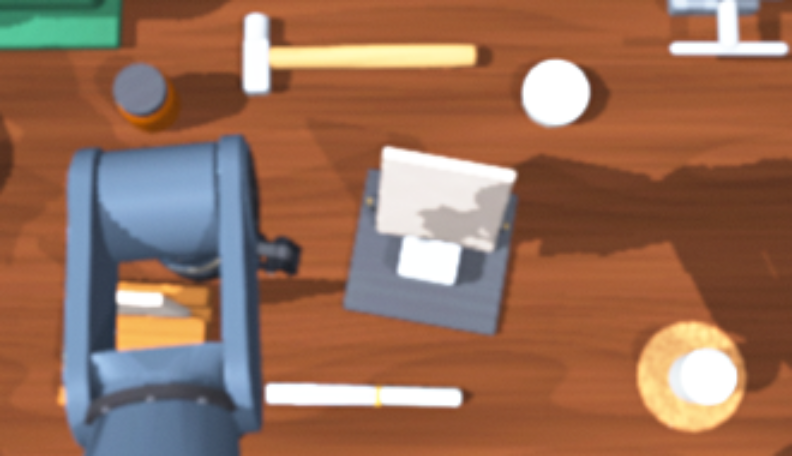

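Emit:
move_arm(deltas=[[0,0,0,0,100],[0,0,0,0,100],[0,0,0,0,100],[0,0,0,0,100],[0,0,0,0,100],[0,0,0,0,100],[0,0,0,0,100],[0,0,0,0,100]])

```text
t: 29.43
tcp_pos: [0.5291, 0.1573, 0.2881]
tool_rot: [0.996, -0.094, 0.0, -0.0]
force: [-0.5, 0.2, 0.9]
finger_gap: 0.998
```

```bash
python3 -c "
from station import manip
print(manip.sense()['qd'].round(4)); print(manip.sign_off())"
```

```text
[ 0.0024  0.0004 -0.0003  0.0018  0.0002  0.0013]
the job is handed in; nothing more can be done
None
```

The heat screen is up and the job was handed in at about 29.4 s; the sign-off gave no verdict. I moved the tin onto the cork pad, swung the stay up to its stop and leaned the wide board back against it. I then set the steel block against the middle of the board's foot.

What the last checks showed:
- **Tin:** upright, with its axis about 1–2 mm from the pad centre.
- **Stay:** the bar was at stand x = 56 mm, which matches the stop. I measured this before the board went on and not again afterwards.
- **Board:** slanted about 0.288 rad, with its foot centre at about x = 15 mm. It was square to the stand and within about 3 mm of the middle.
- **Block:** flat on the plate, parallel to the board within about 0.01 rad. It sits about 1–2 mm off the middle, with a gap to the foot of roughly 3–4 mm.
- **Arm:** clear of everything and practically still.

- **Disagreements:** the two cameras differ by 3–4 mm sideways. The scene camera's fit of the board's slant was not usable because it sees the board from behind, so the slant comes from the top camera only.
- **Not re-measured:** I checked the knife, hammer, low tin and jar by eye only; nothing looked moved. The narrow board read the same to within about 1 mm in the scene camera. The arm partly hid it from the top camera.

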